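# Hang a slatwall hook in its groove

### The arm

A 7-joint arm with a two-finger parallel gripper is mounted at the origin on a cart in front of the work surface, level with it; the furniture and walls round the work are solid. World frame = base frame: x ahead of the robot, y to its left, z up, the work surface at z = 0. Lengths are in m, angles in rad, forces in N, time in s.
With the tool pointing down it reaches from about 0.35 to 0.9 m from the base axis. Payload 19.9 kg.
Tool frame: the origin (TCP) lies on the centre line of the jaws, within the pads' length; the fingertips stand 22 mm ahead of it and the grasp point (between the pads) lies 3 mm ahead of it; x points along the fingers, y is the direction in which the jaws open and shut, and the axes are right-handed (so a half turn about x gives the same grasp; the last joint's range is limited). The gripper opens to 85 mm and grips with 20 to 120 N. Pads are 22 mm wide; open, the fingers measure 114 mm over their backs; the gripper's body (76 mm by 85 mm) begins 54 mm behind the grasp point. The pads swing forward as they close: fully open they stand 13 mm farther back than shut.
Start: joints at [-1.353, 0.417, -0.01, 1.614, 0.005, 1.111, -0.053], TCP at [0.16, 0.604, 0.253] pointing down, gripper open.
Joint ranges: [-2.81, 2.81], [-0.39, 2.02], [-1.27, 1.25], [0.06, 2.57], [-1.19, 4.33], [0.19, 2], [-2.82, 2.82]. Speed limits (rad/s): [1.89, 1.89, 2.39, 2.39, 3.01, 3.01, 3.01].

### API

Orientations are given as a unit quaternion [x, y, z, w].
In Python, from cell import r gives the robot as it stands.
- The arm moves only by the tool jog_arm, never from a script. Its argument "plan" is a list of rows, each a list of 7 numbers: the shift along the tool's x, y, z in units of 0.6 m (1.0 is 0.6 m), then the turn, a rotation vector about the tool's x, y, z in units of 5 degrees (1.0 is 5 degrees), then the opening, from 0 (shut) to 1 (fully open). A call has 1 to 10 rows; each row shifts and turns the pose as measured when the row begins, along the tool's axes as they then stand; what a row does not reach is not made up. A row lasts 1/12 s, in which the tool goes at most 41.7 mm and 7.16 degrees, less where a joint would pass 70% of its speed; a pose out of reach is approached as far as the arm can. A call with a number of a shift or a turn outside -1 to 1 is refused whole. A call with a gripper value outside its range is refused whole. The fingers move at their own pace and stop on an object; the grip force is fixed at half the most. Time passes only in rows, so rows that do not move let the fingers close. It gives the time, the measured TCP pose, the force and the opening at its end, in the units of the state.
- r.get_obs(): the state, without advancing time (a new reading comes with each control period).
- r.get_image(name): name is "scene" or "side" or "wrist"; returns a dict with "img" (400x640x3 uint8, red, green, blue), "mtx" (3x3 intrinsics, pixels), "T" (4x4, takes a point from camera to world coordinates); the wrist camera has in their place "mount" (4x4, takes a point from camera to tool coordinates, whose origin is the TCP and whose axes are the tool frame's). Camera axes: x right, y down, z forward; pixel columns grow to the right and rows downward; lengths in m; the calibration is good to about 2 mm. A picture is of the moment at which its call begins: read the wrist's pose just before it. There is no depth.
- r.hand_in(): hands the job in, once; it reports no verdict.
The state is a dict: "time": time; "q": joint angles; "qvel": joint speeds; "effort": joint torques, N m; "position": TCP position; "ee_rot": TCP orientation; "contact_force": force on the tool from outside, world axes, zero at the start; "wrist_torque": the same for the moment, N m; "grip_width": finger opening in m.
Only numpy, scipy, OpenCV 4.12 (cv2) and the standard library are available. Lean on these libraries where they do the work, as an engineer would, in place of code of your own. Each camera call takes 0.05 s, during which the arm holds its last target.

### The job

Hang the loose steel hook in the upper groove of the slat panel: tilt its nose up, push the lip into the groove against its spring strip, gently and without ramming the panel, then rotate the hook down until it is fully home, its lip behind the slat above and its back plate flat against the panel, and let go. The panel's clamped height is not known exactly, so feel or look for the groove; leave the mug, the masking tape and the marker where they are.

Things in the scene. Friction and masses are not known exactly. Their poses are not given: they have to be found in the camera images.
- rack: Slatwall stand fixed to the bench. Origin on the bench below the middle of the panel's front face; x into the panel, away from the side where the hook hangs, y along the grooves, z up. Foot plate x -20 to 110, 250 wide, 10 mm high. The grey slat panel (front face at x=0, 240 wide, 36 thick) is clamped firmly at a height that is NOT reported: ledge of its upper groove 126 to 174 mm above the bench.
- panel_mid (a point): Point on the stand in the plane of the panel's front face, 150 mm above the bench (does NOT follow the clamped height); axes as the stand's. Panel heights from the ledge (floor) of the upper groove: flat panel top +50 mm, panel bottom -115, slat face below the groove 0 to -64, lower groove (not to be used) ledge -84.
- groove_ref (a point): Same point as panel_mid. Upper groove, mm above its ledge: opening 0 to 20, cavity to 36 behind the top slat's 6 mm front lip. In the cavity a spring strip, 11.5 mm behind the face, yields 13 mm (4 N + 0.6 N/mm); the lip must push it back on the way. Path of the hook's neck (mm behind face, above ledge, nose-up deg): (-24,-6,36) (-15,3,36) (-11,7,36) (-9,7,30) (-7,6,24) (-6,5,18) (-4,4,12) (-2,3,6) (0,1,0)
- hook: Loose steel slatwall hook, 0.22 kg +-20 %, standing on its arm. Origin on its underside in the plane of the back plate's rear face; x to the rear (into the panel when hung), y sideways, z up. Back plate x -4 to 0, 40 wide, z 0 to 54 mm. Arm x -116 to -4, 14 wide, z 0 to 8, with an upturned nose at its end up to z 26. Hung home, its origin is 50 mm below the ledge and x 0 is on or within 1 mm of the face.
- grip (a point): Best place to grip the hook, near its centre of mass: hook frame x -60, y 0, z 30 mm, axes as the hook's. It lies in the flat upright web above the arm, 10 mm thick across y, x -75 to -4, z 6 to 44 mm.
- neck (a point): Neck point of the hook: rear face of the plate, underside of the neck, hook frame x 0, y 0, z 50 mm, axes as the hook's. The neck (x -4 to 12, z 50 to 54, 40 wide) lies on the groove's ledge when hung; its rear lower corner at x 12, z 50 is the lowest part near the lip when the nose is raised.
- lip (a point): Middle of the round top edge of the upturned lip: hook frame x 10, y 0, z 74 mm. Lip x 8 to 12, z 50 to 74, 40 wide. Hung home it stands behind the top slat's front lip with 4 mm overlap and 2 mm play in x. Level, it is too tall for the 20 mm opening: it enters with the nose raised 0.6 to 0.65 rad, moving in and up together.
- foot (a point): Bottom rear edge of the hook's back plate, at the hook's origin, axes as the hook's; rests on the slat face when hung home.
- mug: Bystander: green mug, 86x116x94 mm, loose. Origin under it.
- masking_tape: Bystander: roll of masking tape lying flat, 96 mm across, 25 mm high, loose. Origin under its middle.
- marker: Bystander: marker pen lying on the bench, 17x135x16 mm, long along its y, loose. Origin under its middle.
Things that resemble listed ones, but are neither listed nor needed, are in the scene too. There is more than one size of the hook; the one meant has the size given above.

How it is judged:
At the end, for the whole second after the job is handed in: The hook hangs in the upper groove, released and at rest on the panel: lip edge 6 to 13.5 mm behind the front face, foot of the back plate within 4 mm of the face, upright within 0.08 rad, square within 0.1 rad, within 95 mm of the panel's middle (x of lip in the frame of rack between 0.006 and 0.0135 m and x of foot in the frame of rack between -0.004 and 0.004 m and y of hook in the frame of rack between -0.095 and 0.095 m and z of hook in the frame of rack between 0.071 and 0.129 m and angle between hook's own z axis and vertical below 0.08 rad and angle between the x axis of hook and the x axis of rack, either way round below 0.1 rad and contact force between hook and rack above 0.5 N and contact force between hook and the fingers below 0.1 N and linear speed of hook below 0.01 m/s and angular speed of hook below 0.05 rad/s); the robot touches nothing.
It fails at once if the hook is pressed on the stand or panel with more than 40 N (contact force between hook and rack above 40 N).
It fails at once if the mug is moved by more than 20 mm (distance of mug from where it was at the start of the episode above 0.02 m).
It fails at once if the roll of masking tape is moved by more than 20 mm (distance of masking_tape from where it was at the start of the episode above 0.02 m).
It fails at once if the marker is moved by more than 20 mm (distance of marker from where it was at the start of the episode above 0.02 m).
It also fails if it takes over 58 s, if anything falls off the work surface, if the arm or the gripper's body presses on something with over 40 N, if the wrist force passes 120 N, or if a joint passes its speed limit or range.

## Working session

There is one attempt and no reset: what is moved stays moved. The work goes in short steps, Python scripts to look and compute and a tool call to move; the robot and the scene stay as the last step left them, time stands still between calls to the robot, and variables do not carry over. Pictures are saved under pics/ and viewed, and the job is handed in when it is done.

Besides the shell and the picture viewer there is one more tool, called by a JSON object that holds its "method" and its "body", one argument or row to a line. jog_arm: Moves the arm, as the interface text tells. Shifts and turns lie within -1 to 1; 1 stands for 0.6 m of shift or 5 degrees of turn. Its arguments: {"type":"object","properties":{"plan":{"type":"array"}},"required":["plan"]}

```bash
ls; mkdir -p pics; python3 - <<'E'
from cell import r
import cv2
print(r.get_obs())
for n in ["scene","side","wrist"]:
    d=r.get_image(n); cv2.imwrite(f"pics/{n}0.png",d["img"][:,:,::-1]); print(n,d["mtx"].round(1).tolist(),d.get("T",d.get("mount")).round(4).tolist())
E
```

```text
pics
{'time': 0.0, 'q': array([-1.35349569,  0.41800603, -0.01029322,  1.61418455,  0.00472498,
        1.11071129, -0.05299034]), 'qvel': array([ 9.80712107e-04,  1.79574528e-03, -1.06429116e-03,  1.63889015e-03,
        1.29822863e-03,  6.22016001e-04, -5.93109407e-05]), 'effort': array([ 6.97346854e-05, -8.64446855e+01,  6.78853355e-01, -4.34901845e+01,
        1.91658153e-02,  7.53675587e-03, -3.92488175e-05]), 'position': array([0.15988678, 0.60386085, 0.25263594]), 'ee_rot': array([ 0.09078314,  0.7012119 , -0.09169212,  0.70117961]), 'contact_force': array([-0.03608866, -1.01026687, -0.52813868]), 'wrist_torque': array([ 0.03000735, -0.04719684, -0.00631626]), 'grip_width': 0.08546793521366648}
scene [[444.5, 0.0, 321.9], [0.0, 444.5, 193.0], [0.0, 0.0, 1.0]] [[-0.8487, -0.3051, 0.432, 0.0087], [-0.5288, 0.5033, -0.6835, 0.8948], [-0.0089, -0.8085, -0.5884, 0.8823], [0.0, 0.0, 0.0, 1.0]]
side [[395.7, 0.0, 322.2], [0.0, 395.7, 203.0], [0.0, 0.0, 1.0]] [[0.858, -0.2031, 0.4718, -0.0785], [-0.5136, -0.3375, 0.7889, -1.1053], [-0.001, -0.9192, -0.3939, 0.6318], [0.0, 0.0, 0.0, 1.0]]
wrist [[302.9, 0.0, 316.7], [0.0, 302.9, 198.4], [0.0, 0.0, 1.0]] [[0.0002, -0.2769, 0.9609, -0.1195], [1.0, -0.0005, -0.0004, 0.0004], [0.0006, 0.9609, 0.2769, -0.0697], [0.0, 0.0, 0.0, 1.0]]
```

View pics/scene0.png

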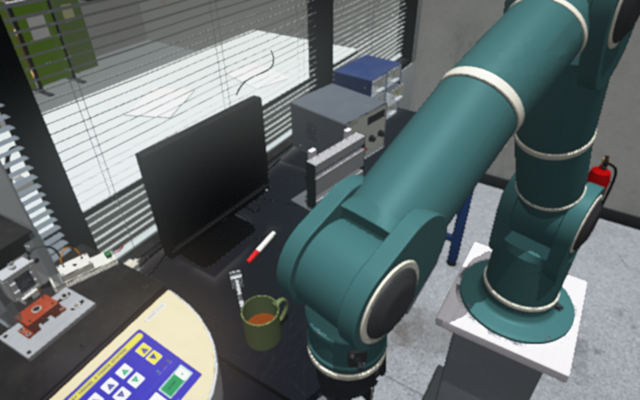

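View pics/side0.png

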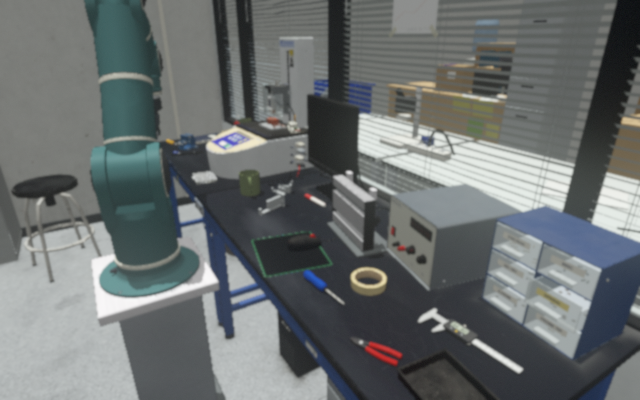

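View pics/wrist0.png

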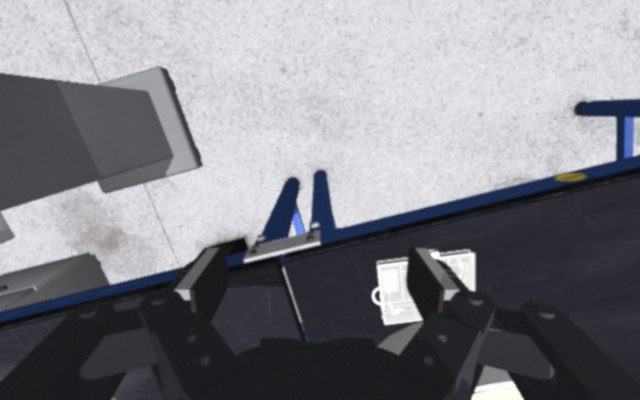

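The side view shows the rack near (352,215), hook(s) near (278,198), the mug at (250,182), the tape at (368,281) and the marker at (315,200). I'll enlarge that area.

```bash
python3 - <<'E'
import cv2
i=cv2.imread("pics/side0.png")
cv2.imwrite("pics/side0c.png",cv2.resize(i[160:270,230:390],None,fx=5,fy=5,interpolation=cv2.INTER_CUBIC))
i=cv2.imread("pics/scene0.png")
cv2.imwrite("pics/scene0c.png",cv2.resize(i[120:360,210:390],None,fx=3,fy=2.5,interpolation=cv2.INTER_CUBIC))
E
```

```text
(no output)
```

View pics/side0c.png

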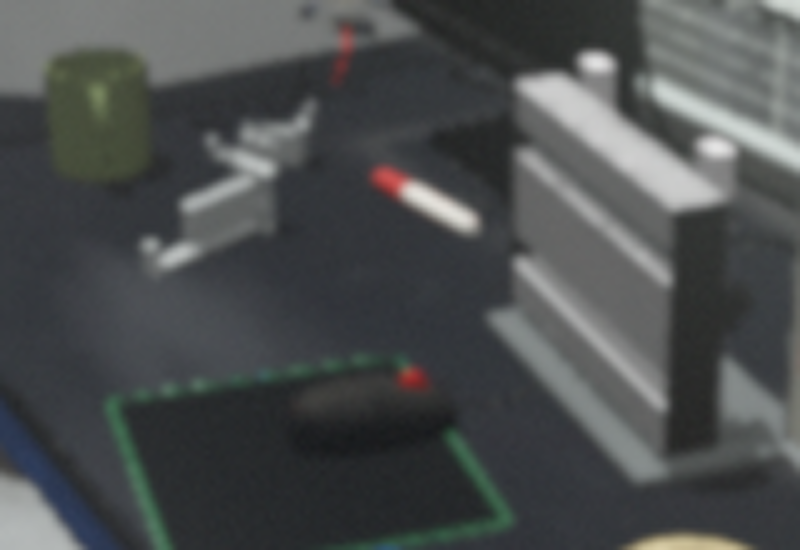

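View pics/scene0c.png

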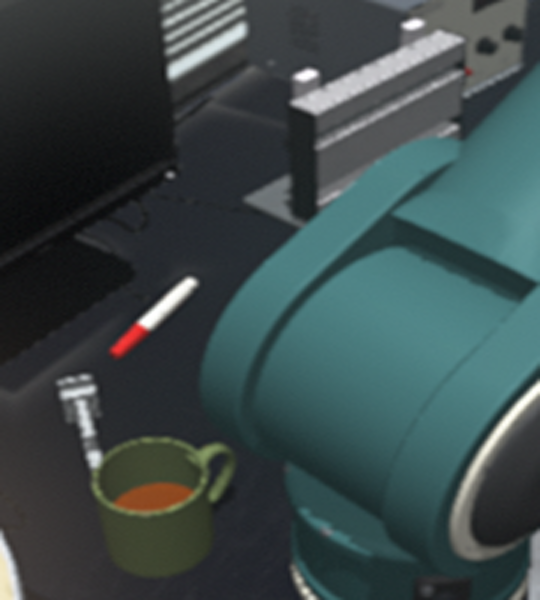

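```bash
cat > h.py <<'E'
import numpy as np, cv2
from scipy.spatial.transform import Rotation as R
CAM={"scene":(np.array([[444.5,0,321.9],[0,444.5,193],[0,0,1]]),np.array([[-0.8487,-0.3051,0.432,0.0087],[-0.5288,0.5033,-0.6835,0.8948],[-0.0089,-0.8085,-0.5884,0.8823],[0,0,0,1]])),
"side":(np.array([[395.7,0,322.2],[0,395.7,203],[0,0,1]]),np.array([[0.858,-0.2031,0.4718,-0.0785],[-0.5136,-0.3375,0.7889,-1.1053],[-0.001,-0.9192,-0.3939,0.6318],[0,0,0,1]]))}
KW=np.array([[302.9,0,316.7],[0,302.9,198.4],[0,0,1]])
def ray(uv,K,T):
    d=T[:3,:3]@np.linalg.inv(K)@np.array([uv[0],uv[1],1.]); return T[:3,3],d
def onz(uv,z,K,T):
    o,d=ray(uv,K,T); return o+d*(z-o[2])/d[2]
def proj(p,K,T):
    c=T[:3,:3].T@(np.asarray(p)-T[:3,3]); q=K@c; return q[:2]/q[2]
def pose(o):
    T=np.eye(4);T[:3,:3]=R.from_quat(o["ee_rot"]).as_matrix();T[:3,3]=o["position"];return T
E
python3 - <<'E'
from h import *
s=lambda u,v:(230+u/5,160+v/5)
K,T=CAM["side"]
for n,u,v,z in [("nose",148,268,0),("platebot",268,230,0),("hook2 lo",240,150,0.0),("hook2 b",300,162,0),("footL",488,315,.01),("footN",638,478,.01),("mug",100,178,0),("mark1",378,178,.008),("mark2",475,228,.008),("tape",690,605,0.02)]:
    print(n,onz(s(u,v),z,K,T).round(3))
c=lambda u,v:(210+u/3,120+v/2.5)
K,T=CAM["scene"]
for n,u,v,z in [("mug",158,565,0),("hookplate",78,400,0.03),("hookend",97,465,0.0),("mark1",118,352,.008),("mark2",192,283,.008)]:
    print(n,onz(c(u,v),z,K,T).round(3))
E
```

```text
nose [0.421 0.195 0.   ]
platebot [0.531 0.213 0.   ]
hook2 lo [0.586 0.385 0.   ]
hook2 b [0.619 0.332 0.   ]
footL [ 0.59  -0.025  0.01 ]
footN [ 0.55  -0.264  0.01 ]
mug [0.457 0.386 0.   ]
mark1 [0.65  0.247 0.008]
mark2 [0.665 0.116 0.008]
tape [ 0.486 -0.4    0.02 ]
mug [0.457 0.446 0.   ]
hookplate [0.622 0.342 0.03 ]
hookend [0.573 0.382 0.   ]
mark1 [0.654 0.254 0.008]
mark2 [0.665 0.126 0.008]
```

```bash
cat >> h.py <<'E'
def plan(T0,T1,n,g):
    """rows from T0 to T1 straight, n rows, in jog units"""
    rv=R.from_matrix(T0[:3,:3].T@T1[:3,:3]).as_rotvec()
    dp=(T1[:3,3]-T0[:3,3])/n; rows=[]
    for k in range(n):
        Rk=T0[:3,:3]@R.from_rotvec(rv*k/n).as_matrix()
        rows.append(list((Rk.T@dp/0.6).round(4))+list((np.degrees(rv/n)/5).round(3))+[g])
    return rows
def tool(yaw,lean,flip=1):
    """tool x down; hook x dir at yaw; lean>0: tool back leans toward +hookx; y = flip*hook y"""
    cy,sy=np.cos(yaw),np.sin(yaw); X=np.array([cy,sy,0]);Y=np.array([-sy,cy,0]);Z=np.array([0,0,1.])
    tx=-(Z*np.cos(lean)+X*np.sin(lean)); ty=Y*flip; return np.column_stack([tx,ty,np.cross(tx,ty)])
E
python3 - <<'E'
from h import *
from cell import r
o=r.get_obs();T0=pose(o);print(T0.round(3))
for f in (1,-1):
    T1=np.eye(4);T1[:3,:3]=tool(0.17,0,f);print(f,T1[:3,:3].round(2).tolist(),np.degrees(R.from_matrix(T0[:3,:3].T@T1[:3,:3]).as_rotvec()))
E
```

```text
[[-0.     0.256  0.967  0.16 ]
 [-0.001  0.967 -0.256  0.604]
 [-1.    -0.001  0.     0.253]
 [ 0.     0.     0.     1.   ]]
1 [[-0.0, -0.17, 0.99], [-0.0, 0.99, 0.17], [-1.0, 0.0, -0.0]] [-2.45708765e+01 -5.57861782e-03  5.16670485e-02]
-1 [[-0.0, 0.17, -0.99], [-0.0, -0.99, -0.17], [-1.0, -0.0, 0.0]] [1.55429108e+02 7.11740256e-02 7.68483393e-03]
```

```bash
python3 - <<'E'
from h import *
from cell import r
T0=pose(r.get_obs());T1=np.eye(4);T1[:3,:3]=tool(0.17,0);T1[:3,3]=[.40,.2,.30]
p=plan(T0,T1,20,1)
for x in p[::3]:print(x)
E
```

```text
[np.float64(-0.0039), np.float64(-0.0274), np.float64(0.028), np.float64(-0.246), np.float64(-0.0), np.float64(0.001), 1]
[np.float64(-0.0039), np.float64(-0.0292), np.float64(0.0261), np.float64(-0.246), np.float64(-0.0), np.float64(0.001), 1]
[np.float64(-0.0039), np.float64(-0.0308), np.float64(0.0242), np.float64(-0.246), np.float64(-0.0), np.float64(0.001), 1]
[np.float64(-0.0039), np.float64(-0.0323), np.float64(0.0222), np.float64(-0.246), np.float64(-0.0), np.float64(0.001), 1]
[np.float64(-0.0039), np.float64(-0.0336), np.float64(0.0201), np.float64(-0.246), np.float64(-0.0), np.float64(0.001), 1]
[np.float64(-0.0039), np.float64(-0.0349), np.float64(0.0179), np.float64(-0.246), np.float64(-0.0), np.float64(0.001), 1]
[np.float64(-0.0039), np.float64(-0.0359), np.float64(0.0156), np.float64(-0.246), np.float64(-0.0), np.float64(0.001), 1]
```

{"method": "jog_arm", "body": {
  "plan": [
    [-0.004,-0.028,0.028,-0.25,0,0,1],
    [-0.004,-0.028,0.027,-0.25,0,0,1],
    [-0.004,-0.029,0.026,-0.25,0,0,1],
    [-0.004,-0.029,0.026,-0.25,0,0,1],
    [-0.004,-0.03,0.026,-0.25,0,0,1],
    [-0.004,-0.03,0.025,-0.25,0,0,1],
    [-0.004,-0.031,0.024,-0.25,0,0,1],
    [-0.004,-0.031,0.023,-0.25,0,0,1],
    [-0.004,-0.032,0.023,-0.25,0,0,1],
    [-0.004,-0.032,0.022,-0.25,0,0,1]
  ]
}}

```text
time: 0.98
position: [0.2806, 0.3956, 0.2744]
ee_rot: [0.007, 0.708, -0.01, 0.706]
contact_force: [-0.1, 0.9, -0.3]
grip_width: 0.0858
```

{"method": "jog_arm", "body": {
  "plan": [
    [-0.004,-0.033,0.021,-0.25,0,0,1],
    [-0.004,-0.033,0.021,-0.25,0,0,1],
    [-0.004,-0.034,0.02,-0.25,0,0,1],
    [-0.004,-0.034,0.019,-0.25,0,0,1],
    [-0.004,-0.035,0.018,-0.25,0,0,1],
    [-0.004,-0.035,0.018,-0.25,0,0,1],
    [-0.004,-0.035,0.017,-0.25,0,0,1],
    [-0.004,-0.036,0.016,-0.25,0,0,1],
    [-0.004,-0.036,0.016,-0.25,0,0,1],
    [0,0,0,0,0,0,1]
  ]
}}

```text
time: 1.82
position: [0.3983, 0.2018, 0.2976]
ee_rot: [-0.065, 0.706, 0.062, 0.703]
contact_force: [0.1, -0.3, 0.4]
grip_width: 0.0852
```

```bash
cat > snap.py <<'E'
import sys
from h import *
from cell import r
o=r.get_obs();T=pose(o)
print("t",round(o["time"],2),"pos",o["position"].round(4),"F",o["contact_force"].round(2),"M",o["wrist_torque"].round(2),"g",round(o["grip_width"],4),"q",o["q"].round(2));print(T[:3,:3].round(3).tolist())
tag=sys.argv[1]
for n in sys.argv[2:]:
    d=r.get_image(n); cv2.imwrite(f"pics/{n}{tag}.png",d["img"][:,:,::-1])
    if n=="wrist": np.save(f"pics/wrist{tag}.npy",T@d["mount"])
E
python3 snap.py 1 wrist side scene
```

```text
t 1.82 pos [0.3983 0.2018 0.2976] F [ 0.1  -0.29  0.37] M [ 0.02 -0.03 -0.06] g 0.0852 q [-0.78  0.05  0.25  1.98 -0.01  1.12  1.22]
[[-0.004, -0.179, 0.984], [-0.005, 0.984, 0.179], [-1.0, -0.005, -0.005]]
```

View pics/wrist1.png

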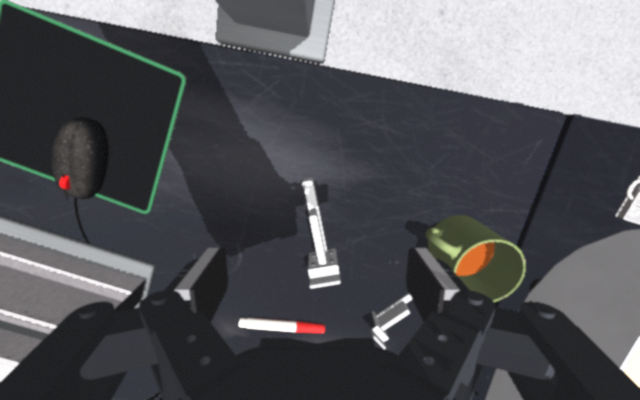

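View pics/scene1.png

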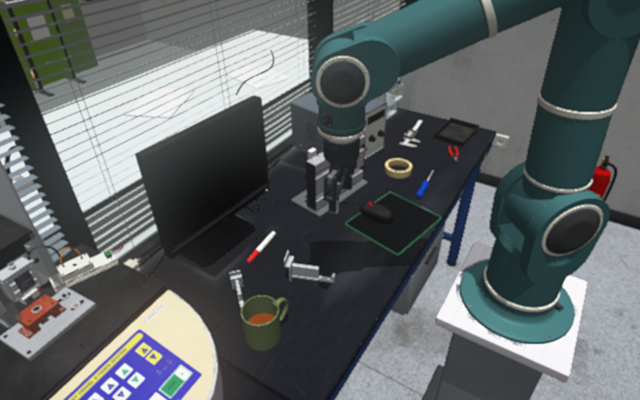

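Two candidates in the wrist view: hook A at (318,235), which is long, and hook B at (392,320), which is shorter and near the mug. A's rough length of about 111 mm matches the description. Next is a close crop.

```bash
python3 - <<'E'
import cv2
i=cv2.imread("pics/wrist1.png")
cv2.imwrite("pics/wrist1c.png",cv2.resize(i[170:300,270:370],None,fx=6,fy=4.6,interpolation=cv2.INTER_CUBIC))
i=cv2.imread("pics/scene1.png")
cv2.imwrite("pics/scene1c.png",cv2.resize(i[230:310,270:350],None,fx=7,fy=7,interpolation=cv2.INTER_CUBIC))
E
```

```text
(no output)
```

View pics/wrist1c.png

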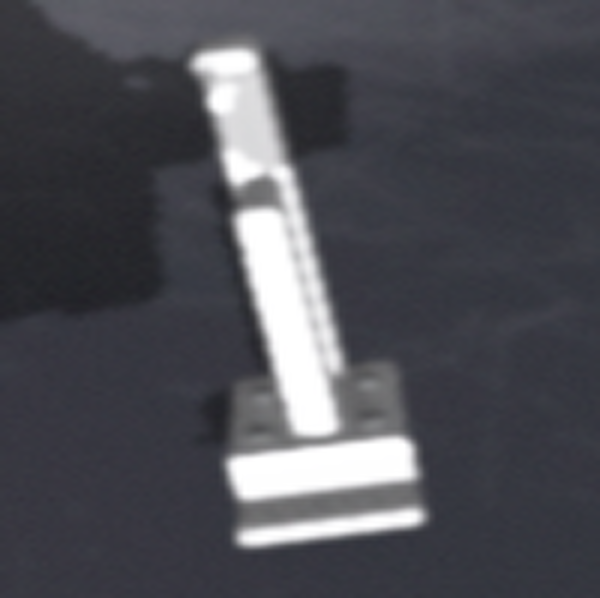

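View pics/scene1c.png

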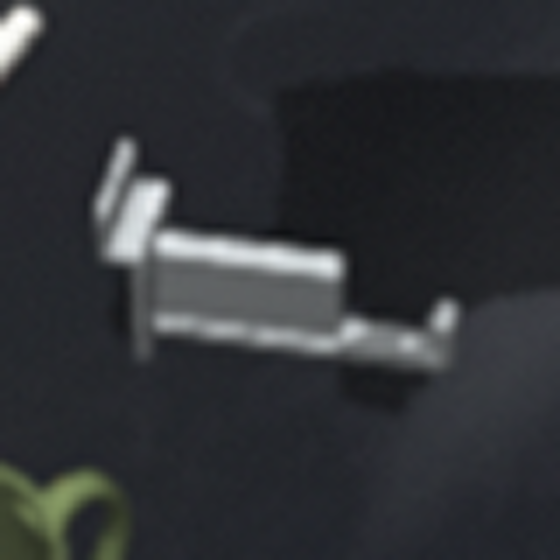

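```bash
python3 - <<'E'
from h import *
from scipy.optimize import least_squares
Tw=np.load("pics/wrist1.npy")
w=lambda u,v:np.array([270+u/6,170+v/4.6])
s=lambda u,v:np.array([270+u/7,230+v/7])
obs=[((-75,0,44),w(258,212),"w"),((-4,0,44),w(316,432),"w"),((-4,-20,54),w(228,458),"w"),((-4,20,54),w(412,438),"w"),((-114,0,26),w(225,62),"w"),((10,-20,74),w(242,537),"w"),((10,20,74),w(424,518),"w")]
obs2=[((-75,0,44),s(342,262),"s"),((-4,0,44),s(158,243),"s"),((10,20,74),s(100,215),"s"),((10,-20,74),s(128,142),"s"),((-114,0,26),s(447,308),"s")]
def pt(p,h):
    c,sn=np.cos(p[2]),np.sin(p[2]);x,y,z=np.array(h)/1000
    return np.array([p[0]+c*x-sn*y,p[1]+sn*x+c*y,z])
def f(p,ob): return np.concatenate([proj(pt(p,h),*((KW,Tw) if k=="w" else CAM["scene"]))-uv for h,uv,k in ob])
for ob in (obs,obs2,obs+obs2):
    a=least_squares(f,[.53,.21,.17],args=(ob,));print(a.x.round(4),a.fun.round(1).reshape(-1,2).tolist())
E
```

```text
[0.5281 0.2336 0.368 ] [[0.1, -0.6], [0.3, -0.0], [0.4, 0.4], [-0.8, -0.2], [0.2, 0.2], [-0.3, 0.6], [0.1, -0.3]]
[0.5257 0.2336 0.39  ] [[0.1, 0.1], [-0.3, -0.3], [0.4, 0.2], [-0.1, -0.0], [-0.2, 0.1]]
[0.5278 0.2335 0.3705] [[-0.1, -0.9], [0.3, -0.3], [0.4, 0.2], [-0.8, -0.5], [-0.1, -0.0], [-0.3, 0.4], [0.1, -0.6], [-0.7, 0.1], [-0.9, -0.6], [-0.4, -0.2], [-0.5, -0.4], [-0.9, 0.4]]
```

Hook A fits the given dimensions to under 1 px in both cameras: pose (0.528, 0.2335), yaw 0.37. Now the rack.

```bash
python3 - <<'E'
import cv2
i=cv2.imread("pics/side0.png")
cv2.imwrite("pics/side0r.png",cv2.resize(i[168:264,320:396],None,fx=8,fy=6.25,interpolation=cv2.INTER_CUBIC))
i=cv2.imread("pics/scene0.png")
cv2.imwrite("pics/scene0r.png",cv2.resize(i[122:212,290:375],None,fx=8,fy=6.5,interpolation=cv2.INTER_CUBIC))
E
```

```text
(no output)
```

View pics/side0r.png

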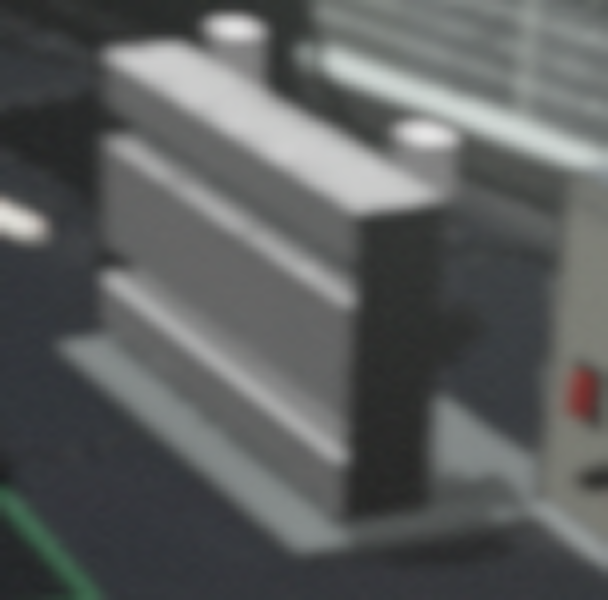

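View pics/scene0r.png

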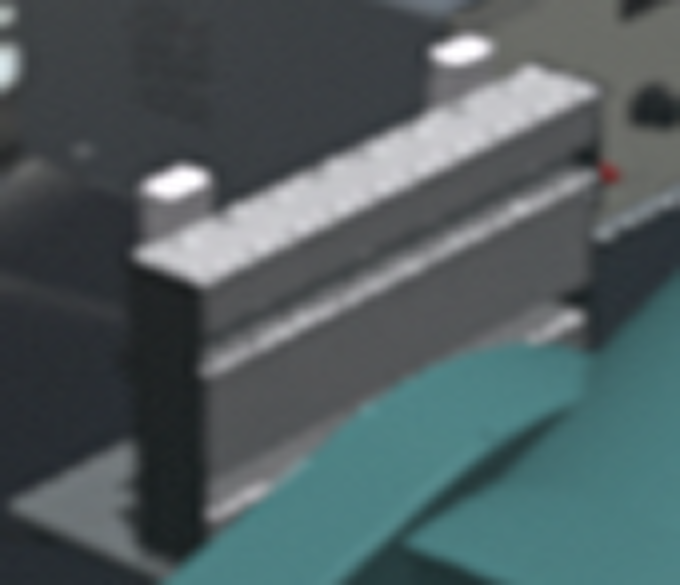

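```bash
cat > rackfit.py <<'E'
from h import *
from scipy.optimize import least_squares
s=lambda u,v:np.array([320+u/8,168+v/6.25]); c=lambda u,v:np.array([290+u/8,122+v/6.5])
A=[((0,-120,50),s(358,214)),((0,120,50),s(103,60)),((36,-120,50),s(440,196)),((0,-120,-115),s(347,518)),((0,-120,0),s(353,305)),((0,120,0),s(103,148)),((0,-120,-84),s(350,465)),((0,120,-84),s(104,290)),((-20,-125,'f'),s(303,550)),((-20,125,'f'),s(60,347))]
B=[((0,120,50),c(204,288)),((0,-120,50),c(598,92)),((36,120,50),c(135,255)),((0,120,0),c(207,375)),((0,-120,0),c(593,178)),((0,-120,-84),c(583,322)),((0,120,-84),c(210,520))]
def pt(p,h):
    cc,sn=np.cos(p[2]),np.sin(p[2]);x,y=h[0]/1e3,h[1]/1e3
    z=.01 if h[2]=='f' else p[3]+h[2]/1e3
    return np.array([p[0]+cc*x-sn*y,p[1]+sn*x+cc*y,z])
def f(p,m): return np.concatenate([proj(pt(p,h),*CAM[n])-uv for n in m for h,uv in (A if n=="side" else B)])
for m in (["side"],["scene"],["side","scene"]):
    a=least_squares(f,[.58,-.15,-.16,.15],args=(m,));print(a.x.round(4),a.fun.round(1).reshape(-1,2).tolist())
E
python3 rackfit.py
```

```text
[ 0.589  -0.1462 -0.165   0.1322] [[0.4, 0.1], [0.1, -0.9], [1.2, 1.2], [-0.4, 1.0], [0.3, 1.1], [-0.1, -1.4], [-0.4, 0.6], [-0.4, -2.0], [-0.2, -0.0], [-0.7, -1.1]]
[ 0.5987 -0.156  -0.1757  0.1203] [[-0.0, -0.3], [0.1, 0.3], [-0.2, 0.5], [-0.1, 0.2], [0.0, 0.2], [0.1, -1.0], [-0.0, -0.0]]
[ 0.5912 -0.1432 -0.1654  0.1303] [[0.4, 0.2], [0.1, -0.8], [1.1, 1.3], [-0.5, 0.9], [0.3, 1.2], [0.0, -1.3], [-0.5, 0.6], [-0.3, -2.0], [-0.2, -0.7], [-0.6, -1.6], [0.1, -0.3], [0.2, -0.3], [-0.3, 0.5], [-0.0, 0.4], [0.1, -0.3], [0.2, -1.2], [0.1, 0.4]]
```

```bash
cat > mv.py <<'E'
from h import *
from cell import r
RX,RY,RYAW=.5912,-.1432,-.1654
def rackT(): 
    T=np.eye(4);T[:3,:3]=R.from_euler('z',RYAW).as_matrix();T[:3,3]=[RX,RY,0];return T
def go(T1,n,g):
    T0=pose(r.get_obs())
    for x in plan(T0,T1,n,g): print([round(float(v),3) for v in x])
def mk(Rm,p): T=np.eye(4);T[:3,:3]=Rm;T[:3,3]=p;return T
E
python3 - <<'E'
from mv import *
p=rackT()@[-.175,0,.28,1]
go(mk(tool(RYAW,np.radians(-35)),p[:3]),16,1)
E
```

```text
[0.002, -0.033, -0.004, 0.242, -0.437, -0.073, 1.0]
[0.002, -0.033, -0.003, 0.242, -0.437, -0.073, 1.0]
[0.002, -0.033, -0.003, 0.242, -0.437, -0.073, 1.0]
[0.002, -0.033, -0.002, 0.242, -0.437, -0.073, 1.0]
[0.002, -0.033, -0.001, 0.242, -0.437, -0.073, 1.0]
[0.003, -0.033, -0.001, 0.242, -0.437, -0.073, 1.0]
[0.003, -0.033, -0.0, 0.242, -0.437, -0.073, 1.0]
[0.003, -0.033, 0.001, 0.242, -0.437, -0.073, 1.0]
[0.003, -0.033, 0.001, 0.242, -0.437, -0.073, 1.0]
[0.004, -0.033, 0.002, 0.242, -0.437, -0.073, 1.0]
[0.004, -0.033, 0.002, 0.242, -0.437, -0.073, 1.0]
[0.004, -0.033, 0.003, 0.242, -0.437, -0.073, 1.0]
[0.004, -0.033, 0.003, 0.242, -0.437, -0.073, 1.0]
[0.005, -0.033, 0.004, 0.242, -0.437, -0.073, 1.0]
[0.005, -0.033, 0.004, 0.242, -0.437, -0.073, 1.0]
[0.005, -0.033, 0.005, 0.242, -0.437, -0.073, 1.0]
```

{"method": "jog_arm", "body": {
  "plan": [
    [0.002,-0.033,-0.004,0.242,-0.437,-0.073,1],
    [0.002,-0.033,-0.003,0.242,-0.437,-0.073,1],
    [0.002,-0.033,-0.003,0.242,-0.437,-0.073,1],
    [0.002,-0.033,-0.002,0.242,-0.437,-0.073,1],
    [0.002,-0.033,-0.001,0.242,-0.437,-0.073,1],
    [0.003,-0.033,-0.001,0.242,-0.437,-0.073,1],
    [0.003,-0.033,0,0.242,-0.437,-0.073,1],
    [0.003,-0.033,0.001,0.242,-0.437,-0.073,1]
  ]
}}

```text
time: 2.63
position: [0.4049, 0.0525, 0.2869]
ee_rot: [-0.017, 0.588, -0.001, 0.809]
contact_force: [0.5, 0.3, 0.4]
grip_width: 0.0851
```

{"method": "jog_arm", "body": {
  "plan": [
    [0.003,-0.033,0.001,0.242,-0.437,-0.073,1],
    [0.004,-0.033,0.002,0.242,-0.437,-0.073,1],
    [0.004,-0.033,0.002,0.242,-0.437,-0.073,1],
    [0.004,-0.033,0.003,0.242,-0.437,-0.073,1],
    [0.004,-0.033,0.003,0.242,-0.437,-0.073,1],
    [0.005,-0.033,0.004,0.242,-0.437,-0.073,1],
    [0.005,-0.033,0.004,0.242,-0.437,-0.073,1],
    [0.005,-0.033,0.005,0.242,-0.437,-0.073,1],
    [0,0,0,0,0,0,1]
  ]
}}

```text
time: 3.38
position: [0.4165, -0.1067, 0.278]
ee_rot: [0.038, 0.447, -0.065, 0.891]
contact_force: [-1.3, 1.2, -0.8]
grip_width: 0.0852
```

```bash
python3 snap.py 2 wrist side
```

```text
t 3.38 pos [ 0.4165 -0.1067  0.278 ] F [-1.28  1.16 -0.77] M [ 0.02  0.56 -0.03] g 0.0852 q [-0.42 -0.34  0.52  2.45  0.48  0.38  1.15]
[[0.592, 0.151, 0.791], [-0.083, 0.989, -0.126], [-0.801, 0.01, 0.598]]
```

View pics/wrist2.png

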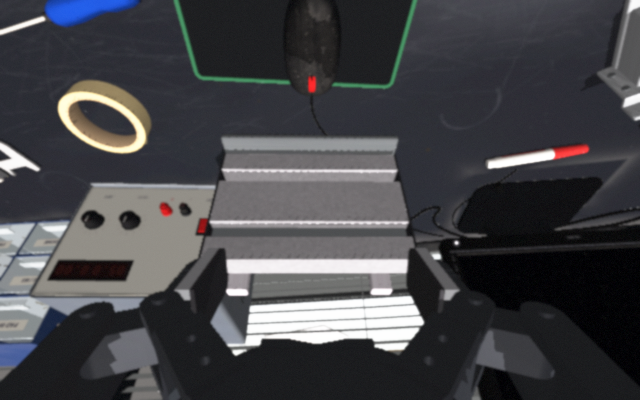

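```bash
python3 - <<'E'
import cv2
i=cv2.imread("pics/wrist2.png")
cv2.imwrite("pics/wrist2l.png",cv2.resize(i[125:285,195:275],None,fx=7,fy=3.7,interpolation=cv2.INTER_CUBIC))
cv2.imwrite("pics/wrist2r.png",cv2.resize(i[125:285,355:435],None,fx=7,fy=3.7,interpolation=cv2.INTER_CUBIC))
E
```

```text
(no output)
```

View pics/wrist2l.png

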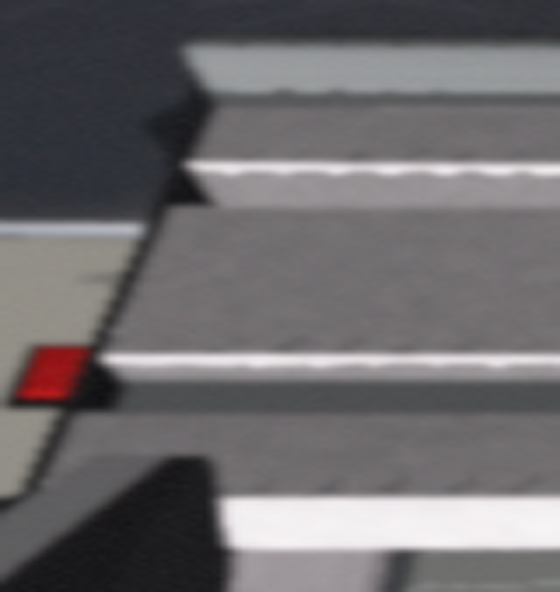

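View pics/wrist2r.png

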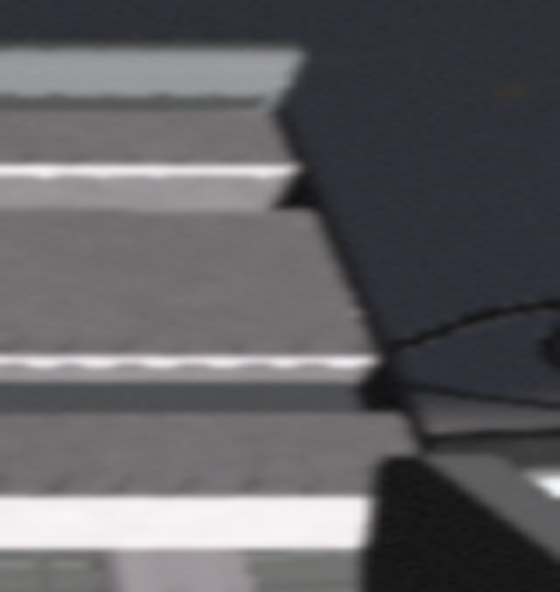

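```bash
cat >> rackfit.py <<'E'
print("wrist")
Tw=np.load("pics/wrist2.npy")
l=lambda u,v:np.array([195+u/7,125+v/3.7]); q=lambda u,v:np.array([355+u/7,125+v/3.7])
C=[((-20,-125,'f'),l(183,43)),((0,-120,-84),l(183,160)),((0,-120,-64),l(163,207)),((0,-120,0),l(97,353)),((0,-120,20),l(70,411)),
((-20,125,'f'),q(303,45)),((0,120,-84),q(303,163)),((0,120,-64),q(318,210)),((0,120,0),q(383,355)),((0,120,20),q(413,411))]
D=[((0,-60,50),494/3.7+125),((0,60,50),494/3.7+125)]
def g(p): return np.concatenate([proj(pt(p,h),KW,Tw)-uv for h,uv in C]+[[proj(pt(p,h),KW,Tw)[1]-v] for h,v in D])
a=least_squares(g,[.58,-.15,-.16,.15]);print(a.x.round(4),a.fun.round(1))
f2=lambda p:np.concatenate([f(p,["side","scene"])*.5,g(p)])
a=least_squares(f2,[.58,-.15,-.16,.15]);print(a.x.round(4),a.fun.round(1)[-22:])
E
python3 rackfit.py
```

```text
[ 0.589  -0.1462 -0.165   0.1322] [[0.4, 0.1], [0.1, -0.9], [1.2, 1.2], [-0.4, 1.0], [0.3, 1.1], [-0.1, -1.4], [-0.4, 0.6], [-0.4, -2.0], [-0.2, -0.0], [-0.7, -1.1]]
[ 0.5987 -0.156  -0.1757  0.1203] [[-0.0, -0.3], [0.1, 0.3], [-0.2, 0.5], [-0.1, 0.2], [0.0, 0.2], [0.1, -1.0], [-0.0, -0.0]]
[ 0.5912 -0.1432 -0.1654  0.1303] [[0.4, 0.2], [0.1, -0.8], [1.1, 1.3], [-0.5, 0.9], [0.3, 1.2], [0.0, -1.3], [-0.5, 0.6], [-0.3, -2.0], [-0.2, -0.7], [-0.6, -1.6], [0.1, -0.3], [0.2, -0.3], [-0.3, 0.5], [-0.0, 0.4], [0.1, -0.3], [0.2, -1.2], [0.1, 0.4]]
wrist
[ 0.5895 -0.1398 -0.1678  0.1347] [-1.4  0.3  0.3  0.4  0.4 -1.1 -0.2  0.5  0.  -0.5  1.6  0.9 -0.3  0.3
  0.1 -1.3  0.3  0.1 -0.6 -0.5  1.   0.9]
[ 0.59   -0.14   -0.1666  0.1341] [-1.4  0.8  0.4  0.4  0.5 -1.1 -0.1  0.4  0.2 -0.6  1.4  1.1 -0.5  0.2
 -0.1 -1.4 -0.  -0.1 -0.9 -0.7  0.9  0.6]
```

```bash
sed -i 's/^RX,RY,RYAW.*/RX,RY,RYAW=.590,-.140,-.167/' mv.py; cat >> mv.py <<'E'
HX,HY,HYAW=.528,.2335,.371
GX,GZ,LEAN=-.052,.033,np.radians(-25)
def hookT():
    T=np.eye(4);T[:3,:3]=R.from_euler('z',HYAW).as_matrix();T[:3,3]=[HX,HY,0];return T
# tool pose in hook frame
G=mk(tool(0,LEAN),[GX,0,GZ]); G[:3,3]-=.003*G[:3,0]
E
python3 - <<'E'
from mv import *
T=hookT()@G; print(T.round(3))
T[:3,3]-=.09*T[:3,0]; go(T,18,1)
E
```

```text
[[ 0.394 -0.363  0.845  0.478]
 [ 0.153  0.932  0.329  0.214]
 [-0.906  0.     0.423  0.036]
 [ 0.     0.     0.     1.   ]]
[0.011, 0.028, -0.011, -0.287, 0.127, 0.165, 1.0]
[0.012, 0.028, -0.01, -0.287, 0.127, 0.165, 1.0]
[0.012, 0.028, -0.009, -0.287, 0.127, 0.165, 1.0]
[0.013, 0.028, -0.008, -0.287, 0.127, 0.165, 1.0]
[0.013, 0.028, -0.007, -0.287, 0.127, 0.165, 1.0]
[0.014, 0.028, -0.006, -0.287, 0.127, 0.165, 1.0]
[0.014, 0.028, -0.005, -0.287, 0.127, 0.165, 1.0]
[0.015, 0.028, -0.004, -0.287, 0.127, 0.165, 1.0]
[0.015, 0.028, -0.004, -0.287, 0.127, 0.165, 1.0]
[0.015, 0.028, -0.003, -0.287, 0.127, 0.165, 1.0]
[0.016, 0.028, -0.002, -0.287, 0.127, 0.165, 1.0]
[0.016, 0.028, -0.001, -0.287, 0.127, 0.165, 1.0]
[0.017, 0.027, -0.0, -0.287, 0.127, 0.165, 1.0]
[0.017, 0.027, 0.001, -0.287, 0.127, 0.165, 1.0]
[0.017, 0.027, 0.002, -0.287, 0.127, 0.165, 1.0]
[0.018, 0.026, 0.002, -0.287, 0.127, 0.165, 1.0]
[0.018, 0.026, 0.003, -0.287, 0.127, 0.165, 1.0]
[0.018, 0.026, 0.004, -0.287, 0.127, 0.165, 1.0]
```

{"method": "jog_arm", "body": {
  "plan": [
    [0.011,0.028,-0.011,-0.287,0.127,0.165,1],
    [0.012,0.028,-0.01,-0.287,0.127,0.165,1],
    [0.012,0.028,-0.009,-0.287,0.127,0.165,1],
    [0.013,0.028,-0.008,-0.287,0.127,0.165,1],
    [0.013,0.028,-0.007,-0.287,0.127,0.165,1],
    [0.014,0.028,-0.006,-0.287,0.127,0.165,1],
    [0.014,0.028,-0.005,-0.287,0.127,0.165,1],
    [0.015,0.028,-0.004,-0.287,0.127,0.165,1],
    [0.015,0.028,-0.004,-0.287,0.127,0.165,1]
  ]
}}

```text
time: 4.23
position: [0.4268, 0.069, 0.1907]
ee_rot: [-0.041, 0.497, 0.063, 0.865]
contact_force: [1.4, -0.6, 0.6]
grip_width: 0.0852
```

{"method": "jog_arm", "body": {
  "plan": [
    [0.015,0.028,-0.003,-0.287,0.127,0.165,1],
    [0.016,0.028,-0.002,-0.287,0.127,0.165,1],
    [0.016,0.028,-0.001,-0.287,0.127,0.165,1],
    [0.017,0.027,0,-0.287,0.127,0.165,1],
    [0.017,0.027,0.001,-0.287,0.127,0.165,1],
    [0.017,0.027,0.002,-0.287,0.127,0.165,1],
    [0.018,0.026,0.002,-0.287,0.127,0.165,1],
    [0.018,0.026,0.003,-0.287,0.127,0.165,1],
    [0.018,0.026,0.004,-0.287,0.127,0.165,1],
    [0,0,0,0,0,0,1]
  ]
}}

```text
time: 5.07
position: [0.4195, 0.2295, 0.1088]
ee_rot: [-0.112, 0.536, 0.179, 0.817]
contact_force: [-0.2, -0.0, 0.4]
grip_width: 0.0851
```

```bash
python3 snap.py 3 wrist; python3 - <<'E'
from mv import *
T=hookT()@G
go(T,6,1)
import cv2
i=cv2.imread("pics/wrist3.png"); Tw=np.load("pics/wrist3.npy")
for h in [(-75,0,44),(-4,0,44),(-4,-20,54),(-4,20,54),(-114,0,26),(10,20,74),(10,-20,74)]:
    u=proj((hookT()@np.r_[np.array(h)/1000,1])[:3],KW,Tw); cv2.circle(i,(int(round(u[0])),int(round(u[1]))),2,(0,0,255),-1)
cv2.imwrite("pics/wrist3o.png",i)
E
```

```text
t 5.07 pos [0.4195 0.2295 0.1088] F [-0.18 -0.04  0.42] M [-0.19  0.4   0.01] g 0.0851 q [-0.33  0.26 -0.29  2.35  0.81  0.19  0.62]
[[0.36, -0.412, 0.837], [0.173, 0.911, 0.375], [-0.917, 0.01, 0.4]]
[0.024, -0.011, 0.004, 0.085, -0.049, -0.057, 1.0]
[0.024, -0.01, 0.004, 0.085, -0.049, -0.057, 1.0]
[0.024, -0.01, 0.004, 0.085, -0.049, -0.057, 1.0]
[0.024, -0.01, 0.004, 0.085, -0.049, -0.057, 1.0]
[0.024, -0.01, 0.004, 0.085, -0.049, -0.057, 1.0]
[0.024, -0.01, 0.004, 0.085, -0.049, -0.057, 1.0]
```

View pics/wrist3o.png

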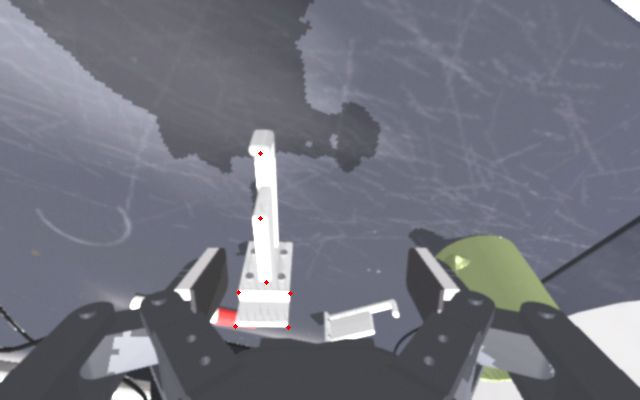

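```bash
sed -i 's/radians(-25)/radians(-15)/' mv.py; python3 - <<'E'
from mv import *
T=hookT()@G
T[:3,3]-=.07*T[:3,0]; go(T,5,1)
E
```

```text
[0.006, -0.012, 0.009, 0.107, 0.341, -0.059, 1.0]
[0.005, -0.012, 0.009, 0.107, 0.341, -0.059, 1.0]
[0.005, -0.012, 0.009, 0.107, 0.341, -0.059, 1.0]
[0.005, -0.012, 0.009, 0.107, 0.341, -0.059, 1.0]
[0.005, -0.012, 0.01, 0.107, 0.341, -0.059, 1.0]
```

{"method": "jog_arm", "body": {
  "plan": [
    [0.006,-0.012,0.009,0.107,0.341,-0.059,1],
    [0.005,-0.012,0.009,0.107,0.341,-0.059,1],
    [0.005,-0.012,0.009,0.107,0.341,-0.059,1],
    [0.005,-0.012,0.009,0.107,0.341,-0.059,1],
    [0.005,-0.012,0.01,0.107,0.341,-0.059,1],
    [0,0,0,0,0,0,1]
  ]
}}

```text
time: 5.62
position: [0.4549, 0.2144, 0.1003]
ee_rot: [-0.114, 0.605, 0.153, 0.773]
contact_force: [-0.7, -0.8, -0.0]
grip_width: 0.0853
```

```bash
python3 snap.py 4 ; python3 - <<'E'
from mv import *
T=hookT()@G
go(T,6,1)
E
```

```text
t 5.62 pos [0.4549 0.2144 0.1003] F [-0.74 -0.83 -0.03] M [-0.14  0.26  0.05] g 0.0853 q [-0.06  0.38 -0.52  2.19  0.53  0.43  0.96]
[[0.222, -0.375, 0.9], [0.098, 0.927, 0.362], [-0.97, 0.008, 0.242]]
[0.019, -0.003, 0.002, 0.02, -0.033, -0.021, 1.0]
[0.019, -0.003, 0.002, 0.02, -0.033, -0.021, 1.0]
[0.019, -0.003, 0.002, 0.02, -0.033, -0.021, 1.0]
[0.019, -0.003, 0.002, 0.02, -0.033, -0.021, 1.0]
[0.019, -0.003, 0.001, 0.02, -0.033, -0.021, 1.0]
[0.019, -0.002, 0.001, 0.02, -0.033, -0.021, 1.0]
```

{"method": "jog_arm", "body": {
  "plan": [
    [0.019,-0.003,0.002,0.02,-0.033,-0.021,1],
    [0.019,-0.003,0.002,0.02,-0.033,-0.021,1],
    [0.019,-0.003,0.002,0.02,-0.033,-0.021,1],
    [0.019,-0.003,0.002,0.02,-0.033,-0.021,1],
    [0.019,-0.003,0.001,0.02,-0.033,-0.021,1],
    [0.017,-0.002,0.001,0.02,-0.033,-0.021,1],
    [0,0,0,0,0,0,1]
  ]
}}

```text
time: 6.2
position: [0.4727, 0.2188, 0.0329]
ee_rot: [-0.112, 0.599, 0.151, 0.779]
contact_force: [-2.0, 0.9, 1.2]
grip_width: 0.0857
```

```bash
python3 snap.py 5 wrist; python3 - <<'E'
from mv import *
T=hookT()@G
go(T,1,1)
E
```

```text
t 6.2 pos [0.4727 0.2188 0.0329] F [-2.02  0.89  1.21] M [-0.12  0.32 -0.02] g 0.0857 q [-0.24  0.51 -0.31  2.18  0.72  0.27  0.77]
[[0.238, -0.369, 0.898], [0.101, 0.929, 0.355], [-0.966, 0.006, 0.258]]
[-0.002, -0.011, 0.008, 0.069, -0.005, -0.093, 1.0]
```

View pics/wrist5.png

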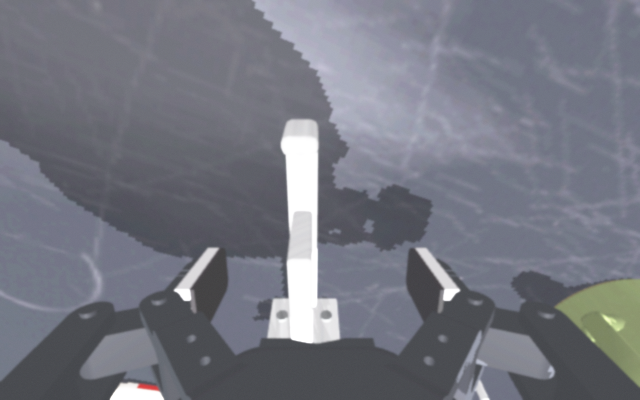

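The hook web is at u≈302 while the jaw centre is at 317, so the tool is about 6.6 mm off in y. I'll correct that, then close.

{"method": "jog_arm", "body": {
  "plan": [
    [-0.003,-0.006,0.004,0.04,0,-0.05,1],
    [-0.001,-0.005,0.004,0.03,0,-0.05,1],
    [0,0,0,0,0,0,1]
  ]
}}

```text
time: 6.5
position: [0.4775, 0.2154, 0.0387]
ee_rot: [-0.113, 0.598, 0.147, 0.78]
contact_force: [-0.3, -0.7, 0.2]
grip_width: 0.0853
```

```bash
python3 snap.py 6; python3 - <<'E'
from mv import *
T=hookT()@G
go(T,1,1)
E
```

```text
t 6.5 pos [0.4775 0.2154 0.0387] F [-0.26 -0.73  0.24] M [-0.11  0.23  0.  ] g 0.0853 q [-0.22  0.51 -0.33  2.17  0.71  0.29  0.79]
[[0.241, -0.364, 0.9], [0.094, 0.931, 0.352], [-0.966, -0.0, 0.259]]
[0.005, -0.002, 0.0, 0.022, -0.004, -0.003, 1.0]
```

{"method": "jog_arm", "body": {
  "plan": [
    [0.004,-0.002,0,0.02,0,0,1],
    [0,0,0,0,0,0,0],
    [0,0,0,0,0,0,0],
    [0,0,0,0,0,0,0],
    [0,0,0,0,0,0,0],
    [0,0,0,0,0,0,0],
    [0,0,0,0,0,0,0],
    [0,0,0,0,0,0,0],
    [0,0,0,0,0,0,0]
  ]
}}

```text
time: 7.25
position: [0.4794, 0.214, 0.038]
ee_rot: [-0.111, 0.598, 0.146, 0.78]
contact_force: [0.1, 0.2, -1.8]
grip_width: 0.009
```

```bash
python3 snap.py 7 wrist scene
```

```text
t 7.25 pos [0.4794 0.214  0.038 ] F [ 0.07  0.21 -1.78] M [-0.09  0.36  0.  ] g 0.009 q [-0.22  0.51 -0.32  2.17  0.71  0.28  0.79]
[[0.243, -0.361, 0.9], [0.095, 0.933, 0.348], [-0.965, 0.001, 0.261]]
```

View pics/wrist7.png

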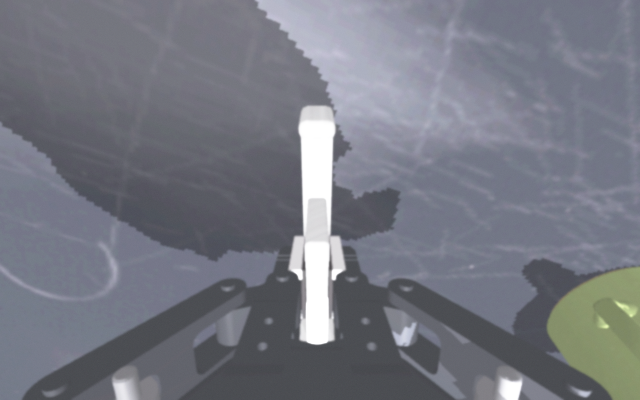

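```bash
cat >> mv.py <<'E'
import os
if os.path.exists("H.npy"): H=np.load("H.npy")   # hook pose in tool frame
LEDGE=.134
def neckT(x,y,z,deg):
    """tool pose for neck at (x behind face,y, z above ledge) mm, nose-up deg, in rack frame"""
    Rm=R.from_euler('y',deg,degrees=True).as_matrix()
    Th=mk(Rm,np.array([x,y,z])/1000+[0,0,LEDGE]-Rm@[0,0,.05])
    return rackT()@Th@np.linalg.inv(H)
def neck_now(T=None):
    T=pose(r.get_obs()) if T is None else T
    Th=np.linalg.inv(rackT())@T@H
    n=Th@[0,0,.05,1]; e=R.from_matrix(Th[:3,:3]).as_euler('zyx',degrees=True)
    return (n[:3]*1000-[0,0,LEDGE*1000]).round(2), e.round(2)
E
python3 - <<'E'
from mv import *
T=pose(r.get_obs()); yaw=np.arctan2(-T[0,1],T[1,1]); 
h=np.linalg.inv(hookT())@np.r_[T[:3,3],1]; print("tcp in hook",h)
hx=h[0]; Rz=R.from_euler('z',yaw).as_matrix()
# hook origin such that tcp at (hx,0) in hook
o=T[:3,3]-Rz@np.array([hx,0,0]); o[2]=0
Hh=np.linalg.inv(T)@mk(Rz,o); np.save("H.npy",Hh); print(yaw,o,Hh.round(4))
T1=T.copy(); T1[2,3]+=.12; go(T1,6,0)
E
```

```text
tcp in hook [-5.23811823e-02 -5.70070728e-04  3.79459724e-02  1.00000000e+00]
0.3694811082982664 [0.52823547 0.23289454 0.        ] [[ 2.610e-01  5.000e-04 -9.653e-01  5.030e-02]
 [ 0.000e+00  1.000e+00  5.000e-04 -0.000e+00]
 [ 9.653e-01 -1.000e-04  2.610e-01  4.070e-02]
 [ 0.000e+00  0.000e+00  0.000e+00  1.000e+00]]
[-0.032, 0.0, 0.009, 0.0, 0.0, 0.0, 0.0]
[-0.032, 0.0, 0.009, 0.0, 0.0, 0.0, 0.0]
[-0.032, 0.0, 0.009, 0.0, 0.0, 0.0, 0.0]
[-0.032, 0.0, 0.009, 0.0, 0.0, 0.0, 0.0]
[-0.032, 0.0, 0.009, 0.0, 0.0, 0.0, 0.0]
[-0.032, 0.0, 0.009, 0.0, 0.0, 0.0, 0.0]
```

{"method": "jog_arm", "body": {
  "plan": [
    [-0.016,0,0.005,0,0,0,0],
    [-0.03,0,0.009,0,0,0,0],
    [-0.032,0,0.009,0,0,0,0],
    [-0.032,0,0.009,0,0,0,0],
    [-0.032,0,0.009,0,0,0,0],
    [-0.032,0,0.009,0,0,0,0],
    [-0.02,0,0.005,0,0,0,0]
  ]
}}

```text
time: 7.93
position: [0.4769, 0.2139, 0.1591]
ee_rot: [-0.113, 0.602, 0.147, 0.777]
contact_force: [0.8, -0.4, -1.8]
grip_width: 0.0092
```

```bash
python3 snap.py 8 ; python3 - <<'E'
from mv import *
print(neck_now())
go(neckT(-75,0,22,36),22,0)
E
```

```text
t 7.93 pos [0.4769 0.2139 0.1591] F [ 0.78 -0.4  -1.78] M [-0.14  0.39 -0.01] g 0.0092 q [ 0.04  0.31 -0.62  2.11  0.41  0.56  1.09]
[[0.232, -0.364, 0.902], [0.091, 0.931, 0.352], [-0.968, 0.001, 0.249]]
(array([-125.27,  357.19,   36.5 ]), array([30.91,  0.59, -0.34]))
[-0.004, -0.023, -0.009, 0.285, 0.313, 0.016, 0.0]
[-0.004, -0.024, -0.009, 0.285, 0.313, 0.016, 0.0]
[-0.003, -0.024, -0.008, 0.285, 0.313, 0.016, 0.0]
[-0.003, -0.024, -0.008, 0.285, 0.313, 0.016, 0.0]
[-0.003, -0.024, -0.007, 0.285, 0.313, 0.016, 0.0]
[-0.003, -0.024, -0.007, 0.285, 0.313, 0.016, 0.0]
[-0.003, -0.024, -0.006, 0.285, 0.313, 0.016, 0.0]
[-0.003, -0.025, -0.006, 0.285, 0.313, 0.016, 0.0]
[-0.003, -0.025, -0.005, 0.285, 0.313, 0.016, 0.0]
[-0.002, -0.025, -0.005, 0.285, 0.313, 0.016, 0.0]
[-0.002, -0.025, -0.004, 0.285, 0.313, 0.016, 0.0]
[-0.002, -0.025, -0.003, 0.285, 0.313, 0.016, 0.0]
[-0.002, -0.025, -0.003, 0.285, 0.313, 0.016, 0.0]
[-0.002, -0.025, -0.002, 0.285, 0.313, 0.016, 0.0]
[-0.002, -0.025, -0.002, 0.285, 0.313, 0.016, 0.0]
[-0.002, -0.025, -0.001, 0.285, 0.313, 0.016, 0.0]
[-0.002, -0.025, -0.001, 0.285, 0.313, 0.016, 0.0]
[-0.002, -0.025, -0.0, 0.285, 0.313, 0.016, 0.0]
[-0.002, -0.025, 0.001, 0.285, 0.313, 0.016, 0.0]
[-0.002, -0.025, 0.001, 0.285, 0.313, 0.016, 0.0]
[-0.002, -0.025, 0.002, 0.285, 0.313, 0.016, 0.0]
[-0.002, -0.025, 0.002, 0.285, 0.313, 0.016, 0.0]
```

{"method": "jog_arm", "body": {
  "plan": [
    [-0.004,-0.023,-0.009,0.285,0.313,0.016,0],
    [-0.004,-0.024,-0.009,0.285,0.313,0.016,0],
    [-0.003,-0.024,-0.008,0.285,0.313,0.016,0],
    [-0.003,-0.024,-0.008,0.285,0.313,0.016,0],
    [-0.003,-0.024,-0.007,0.285,0.313,0.016,0],
    [-0.003,-0.024,-0.007,0.285,0.313,0.016,0],
    [-0.003,-0.024,-0.006,0.285,0.313,0.016,0],
    [-0.003,-0.025,-0.006,0.285,0.313,0.016,0],
    [-0.003,-0.025,-0.005,0.285,0.313,0.016,0],
    [-0.002,-0.025,-0.005,0.285,0.313,0.016,0]
  ]
}}

```text
time: 8.77
position: [0.4693, 0.0582, 0.1703]
ee_rot: [-0.029, 0.72, 0.059, 0.691]
contact_force: [0.1, 0.5, -2.3]
grip_width: 0.0089
```

{"method": "jog_arm", "body": {
  "plan": [
    [-0.002,-0.025,-0.004,0.285,0.313,0.016,0],
    [-0.002,-0.025,-0.003,0.285,0.313,0.016,0],
    [-0.002,-0.025,-0.003,0.285,0.313,0.016,0],
    [-0.002,-0.025,-0.002,0.285,0.313,0.016,0],
    [-0.002,-0.025,-0.002,0.285,0.313,0.016,0],
    [-0.002,-0.025,-0.001,0.285,0.313,0.016,0],
    [-0.002,-0.025,0,0.285,0.313,0.016,0],
    [-0.002,-0.025,0,0.285,0.313,0.016,0],
    [-0.002,-0.025,0.001,0.285,0.313,0.016,0],
    [0,0,0,0,0,0,0]
  ]
}}

```text
time: 9.6
position: [0.4625, -0.0874, 0.1744]
ee_rot: [0.052, 0.807, -0.027, 0.588]
contact_force: [-0.2, -0.9, -2.9]
grip_width: 0.0091
```

```bash
python3 snap.py 9 side wrist; python3 - <<'E'
from mv import *
print(neck_now())
go(neckT(-75,0,22,36),5,0)
import cv2
i=cv2.imread("pics/side9.png")
cv2.imwrite("pics/side9c.png",cv2.resize(i[140:270,260:420],None,fx=5,fy=4.5,interpolation=cv2.INTER_CUBIC))
E
```

```text
t 9.6 pos [ 0.4625 -0.0874  0.1744] F [-0.24 -0.86 -2.91] M [-0.07 -0.48  0.02] g 0.0091 q [ 0.49  0.45 -0.45  1.85  0.16  1.2   1.42]
[[-0.304, 0.114, 0.946], [0.052, 0.993, -0.103], [-0.951, 0.018, -0.307]]
(array([-84.54,  36.54,  22.18]), array([ 3.88, 32.92, -1.02]))
[-0.002, -0.011, 0.002, 0.137, 0.122, 0.002, 0.0]
[-0.002, -0.011, 0.003, 0.137, 0.122, 0.002, 0.0]
[-0.002, -0.011, 0.003, 0.137, 0.122, 0.002, 0.0]
[-0.002, -0.011, 0.003, 0.137, 0.122, 0.002, 0.0]
[-0.002, -0.011, 0.003, 0.137, 0.122, 0.002, 0.0]
```

View pics/side9c.png

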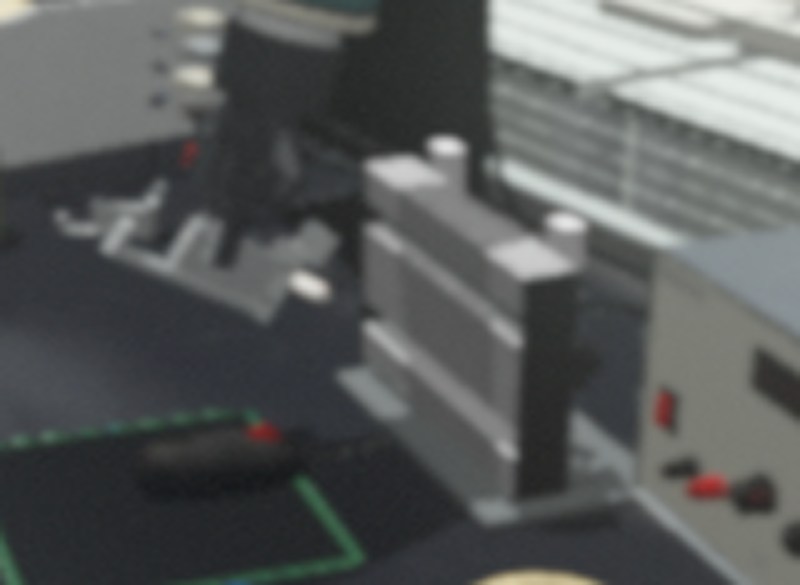

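{"method": "jog_arm", "body": {
  "plan": [
    [-0.002,-0.011,0.002,0.137,0.122,0,0],
    [-0.002,-0.011,0.003,0.137,0.122,0,0],
    [-0.002,-0.011,0.003,0.137,0.122,0,0],
    [-0.002,-0.011,0.003,0.137,0.122,0,0],
    [-0.002,-0.011,0.003,0.137,0.122,0,0],
    [0,0,0,0,0,0,0]
  ]
}}

```text
time: 10.2
position: [0.4683, -0.1202, 0.1774]
ee_rot: [0.069, 0.822, -0.048, 0.563]
contact_force: [0.2, 0.0, -2.8]
grip_width: 0.0088
```

```bash
python3 snap.py 10 side scene wrist; python3 - <<'E'
from mv import *
print(neck_now())
go(neckT(-75,0,22,36),2,0)
import cv2
i=cv2.imread("pics/side10.png")
cv2.imwrite("pics/side10c.png",cv2.resize(i[140:270,260:420],None,fx=5,fy=4.5,interpolation=cv2.INTER_CUBIC))
E
```

```text
t 10.2 pos [ 0.4683 -0.1202  0.1774] F [ 0.19  0.02 -2.82] M [-0.12 -0.59  0.03] g 0.0088 q [ 0.51  0.49 -0.42  1.79  0.17  1.28  1.42]
[[-0.356, 0.168, 0.919], [0.059, 0.986, -0.157], [-0.933, -0.002, -0.36]]
(array([-74.47,   1.12,  22.23]), array([ 0.11, 36.2 , -0.14]))
[0.001, -0.001, -0.0, 0.006, -0.02, 0.01, 0.0]
[0.001, -0.001, -0.0, 0.006, -0.02, 0.01, 0.0]
```

View pics/side10c.png

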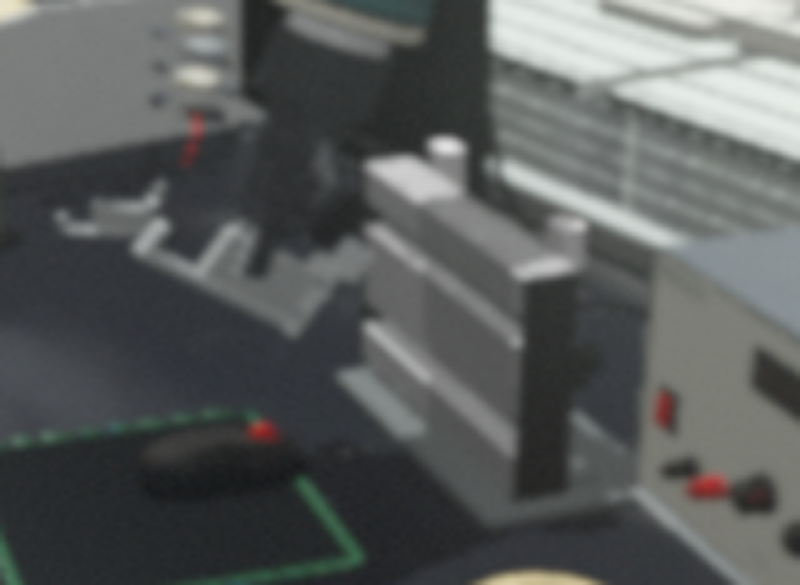

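View pics/wrist10.png

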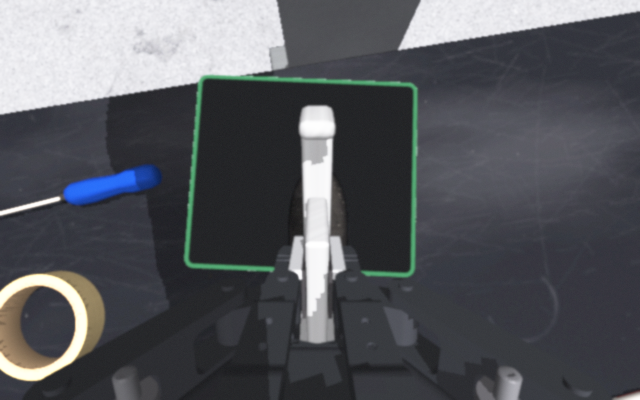

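{"method": "jog_arm", "body": {
  "plan": [
    [-0.003,-0.001,0.009,0,0,0,0],
    [-0.006,0,0.016,0,0,0,0],
    [-0.006,0,0.016,0,0,0,0],
    [-0.006,0,0.016,0,0,0,0],
    [-0.003,0,0.008,0,0,0,0],
    [0,0,0,0,0,0,0],
    [0,0,0,0,0,0,0]
  ]
}}

```text
time: 10.93
position: [0.5116, -0.1242, 0.1771]
ee_rot: [0.067, 0.822, -0.046, 0.564]
contact_force: [-0.2, -0.1, -2.8]
grip_width: 0.0089
```

```bash
cat > st.py <<'E'
from mv import *
o=r.get_obs(); n,e=neck_now(pose(o)); Fr=rackT()[:3,:3].T@o["contact_force"]
print("t %.2f"%o["time"],"neck",n,"yaw/nose/roll",e,"F rack",Fr.round(2),"M",(rackT()[:3,:3].T@o["wrist_torque"]).round(2),"g %.4f"%o["grip_width"],"q",o["q"].round(2))
E
python3 st.py; python3 -c "
from mv import *
go(neckT(-28,0,22,36),1,0)"
```

```text
t 10.93 neck [-30.54   2.82  21.92] yaw/nose/roll [ 0.38 36.14 -0.24] F rack [-0.15 -0.08 -2.76] M [ 0.04 -0.54  0.03] g 0.0089 q [ 0.48  0.56 -0.41  1.67  0.19  1.33  1.41]
[-0.001, -0.004, 0.004, 0.056, -0.029, 0.025, 0.0]
```

{"method": "jog_arm", "body": {
  "plan": [
    [-0.001,-0.002,0.003,0.05,-0.02,0.02,0],
    [-0.0006,-0.001,0.0016,0,0,0,0],
    [-0.0006,0,0.0016,0,0,0,0],
    [-0.0006,0,0.0016,0,0,0,0]
  ]
}}

```text
time: 11.27
position: [0.5154, -0.1267, 0.1771]
ee_rot: [0.069, 0.821, -0.047, 0.565]
contact_force: [-0.6, -0.2, -2.0]
grip_width: 0.0091
```

```bash
python3 st.py
```

```text
t 11.27 neck [-26.37   0.7   22.  ] yaw/nose/roll [ 0.04 36.07 -0.05] F rack [-0.56 -0.31 -2.01] M [ 0.04 -0.57  0.04] g 0.0091 q [ 0.48  0.56 -0.41  1.66  0.19  1.33  1.41]
```

{"method": "jog_arm", "body": {
  "plan": [
    [-0.0006,0,0.0016,0,0,0,0],
    [-0.0006,0,0.0016,0,0,0,0],
    [0,0,0,0,0,0,0]
  ]
}}

```text
time: 11.52
position: [0.5175, -0.1273, 0.1772]
ee_rot: [0.069, 0.821, -0.047, 0.565]
contact_force: [-0.0, 0.1, -2.5]
grip_width: 0.0091
```

```bash
python3 st.py
```

```text
t 11.52 neck [-24.16   0.5   22.14] yaw/nose/roll [ 2.000e-02  3.606e+01 -5.000e-02] F rack [-0.02  0.09 -2.53] M [-0.04 -0.57 -0.02] g 0.0091 q [ 0.48  0.57 -0.41  1.66  0.19  1.33  1.41]
```

{"method": "jog_arm", "body": {
  "plan": [
    [-0.0006,0,0.0016,0,0,0,0],
    [0,0,0,0,0,0,0]
  ]
}}

```text
time: 11.68
position: [0.5186, -0.1274, 0.1772]
ee_rot: [0.069, 0.821, -0.047, 0.565]
contact_force: [-1.0, -0.2, -3.0]
grip_width: 0.0089
```

{"method": "jog_arm", "body": {
  "plan": [
    [-0.0006,0,0.0016,0,0,0,0],
    [0,0,0,0,0,0,0]
  ]
}}

```text
time: 11.85
position: [0.5197, -0.1276, 0.1772]
ee_rot: [0.069, 0.821, -0.047, 0.565]
contact_force: [0.4, -0.9, -2.4]
grip_width: 0.009
```

```bash
python3 st.py
```

```text
t 11.85 neck [-21.99   0.56  22.12] yaw/nose/roll [ 3.000e-02  3.607e+01 -5.000e-02] F rack [ 0.54 -0.78 -2.36] M [ 0.02 -0.54  0.02] g 0.0090 q [ 0.48  0.57 -0.41  1.65  0.19  1.33  1.41]
```

{"method": "jog_arm", "body": {
  "plan": [
    [-0.0006,0,0.0016,0,0,0,0],
    [0,0,0,0,0,0,0]
  ]
}}

```text
time: 12.02
position: [0.5198, -0.1276, 0.1771]
ee_rot: [0.069, 0.822, -0.047, 0.564]
contact_force: [0.5, -0.3, -1.5]
grip_width: 0.0091
```

{"method": "jog_arm", "body": {
  "plan": [
    [-0.0006,0,0.0016,0,0,0,0],
    [0,0,0,0,0,0,0]
  ]
}}

```text
time: 12.18
position: [0.5199, -0.1276, 0.1769]
ee_rot: [0.069, 0.822, -0.047, 0.563]
contact_force: [-0.1, -0.1, -1.6]
grip_width: 0.0093
```

```bash
python3 st.py; python3 snap.py 11 side scene; python3 - <<'E'
import cv2
i=cv2.imread("pics/side11.png")
cv2.imwrite("pics/side11c.png",cv2.resize(i[160:240,300:400],None,fx=8,fy=7,interpolation=cv2.INTER_CUBIC))
i=cv2.imread("pics/scene11.png")
cv2.imwrite("pics/scene11c.png",cv2.resize(i[122:232,270:380],None,fx=5,fy=5,interpolation=cv2.INTER_CUBIC))
E
```

```text
t 12.18 neck [-21.89   0.57  21.51] yaw/nose/roll [ 0.04 36.37 -0.07] F rack [-0.06 -0.16 -1.62] M [ 0.   -0.56  0.01] g 0.0093 q [ 0.47  0.57 -0.41  1.65  0.19  1.34  1.41]
t 12.18 pos [ 0.5199 -0.1276  0.1769] F [-0.09 -0.15 -1.62] M [-0.09 -0.56  0.01] g 0.0093 q [ 0.47  0.57 -0.41  1.65  0.19  1.34  1.41]
[[-0.357, 0.166, 0.919], [0.06, 0.986, -0.155], [-0.932, -0.0, -0.362]]
```

View pics/side11c.png

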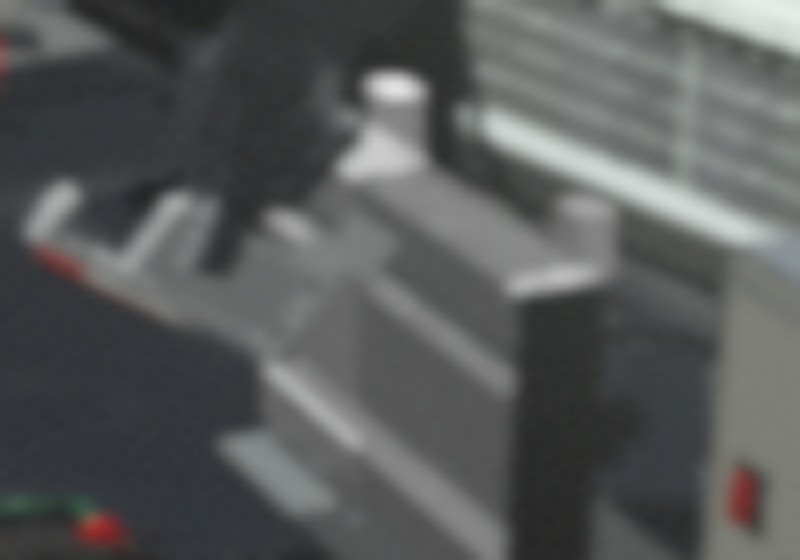

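View pics/scene11c.png

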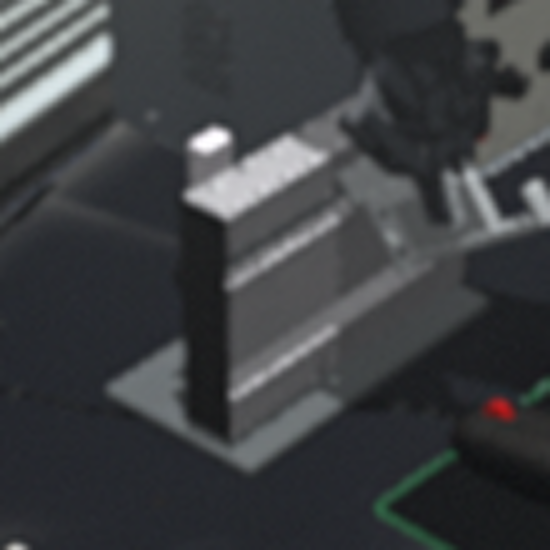

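{"method": "jog_arm", "body": {
  "plan": [
    [-0.0006,0,0.0016,0,0,0,0]
  ]
}}

```text
time: 12.37
position: [0.5202, -0.1276, 0.1768]
ee_rot: [0.069, 0.823, -0.047, 0.562]
contact_force: [-14.7, 2.7, 0.8]
grip_width: 0.0094
```

```bash
python3 st.py
```

```text
t 12.37 neck [-21.62   0.61  21.33] yaw/nose/roll [ 0.05 36.46 -0.07] F rack [-14.91   0.19   0.75] M [ 0.02  2.25 -0.05] g 0.0094 q [ 0.47  0.57 -0.41  1.65  0.19  1.34  1.41]
```

{"method": "jog_arm", "body": {
  "plan": [
    [-0.0012,0,0.003,0,0,0,0]
  ]
}}

```text
time: 12.45
position: [0.5203, -0.1276, 0.1766]
ee_rot: [0.069, 0.824, -0.047, 0.56]
contact_force: [-24.4, 5.1, 6.7]
grip_width: 0.0087
```

```bash
python3 st.py
```

```text
t 12.45 neck [-21.61   0.62  20.97] yaw/nose/roll [ 0.06 36.73 -0.09] F rack [-24.94   0.95   6.66] M [ 0.1  4.3 -0.1] g 0.0087 q [ 0.47  0.58 -0.41  1.64  0.19  1.35  1.41]
```

{"method": "jog_arm", "body": {
  "plan": [
    [0.003,0,-0.008,0,-0.03,0,0],
    [0.003,0,-0.008,0,-0.05,0,0],
    [-0.01,0,-0.004,0,0,0,0],
    [-0.02,0,-0.008,0,0,0,0],
    [-0.02,0,-0.008,0,0,0,0],
    [-0.014,0,-0.005,0,0,0,0],
    [0,0,0,0,0,0,0]
  ]
}}

```text
time: 13.03
position: [0.5106, -0.1259, 0.2235]
ee_rot: [0.068, 0.821, -0.047, 0.565]
contact_force: [0.4, 0.1, -3.2]
grip_width: 0.0089
```

```bash
python3 st.py; python3 snap.py 12 wrist >/dev/null; python3 - <<'E'
import cv2,numpy as np
a=cv2.imread("pics/wrist7.png");b=cv2.imread("pics/wrist12.png")
cv2.imwrite("pics/cmp12.png",cv2.resize(np.hstack([a[95:350,270:365],b[95:350,270:365]]),None,fx=3.5,fy=2.3,interpolation=cv2.INTER_CUBIC))
from mv import *
go(neckT(-6,0,66,36),4,0)
E
```

```text
t 13.03 neck [-31.26   0.77  68.34] yaw/nose/roll [ 0.07 36.11 -0.09] F rack [ 0.36  0.18 -3.25] M [-0.02 -0.56 -0.  ] g 0.0089 q [ 0.49  0.5  -0.42  1.64  0.17  1.41  1.43]
[-0.003, -0.0, 0.01, 0.002, -0.006, 0.003, 0.0]
[-0.003, -0.0, 0.01, 0.002, -0.006, 0.003, 0.0]
[-0.003, -0.0, 0.01, 0.002, -0.006, 0.003, 0.0]
[-0.003, -0.0, 0.01, 0.002, -0.006, 0.003, 0.0]
```

View pics/cmp12.png

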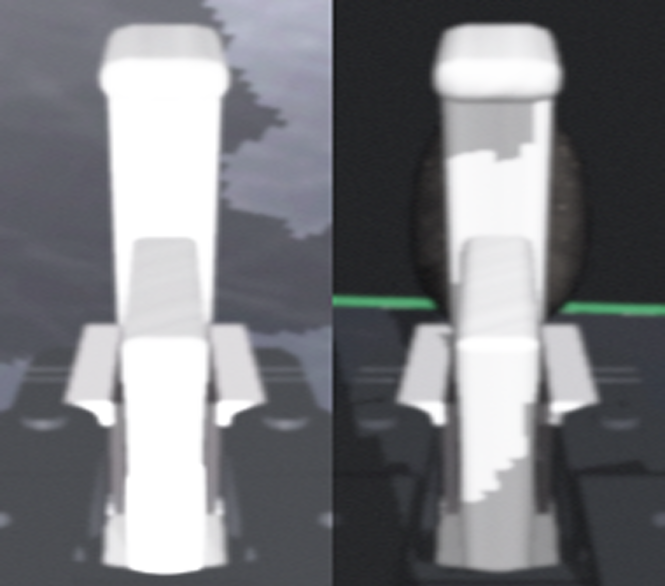

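The grip hasn't shifted, since the nose and web match the earlier frame. Next I'll move over the panel top and lower gently.

{"method": "jog_arm", "body": {
  "plan": [
    [-0.003,0,0.009,0,0,0,0],
    [-0.004,0,0.01,0,0,0,0],
    [-0.004,0,0.01,0,0,0,0],
    [-0.004,0,0.01,0,0,0,0],
    [0.004,0,0.002,0,0,0,0],
    [0.003,0,0.001,0,0,0,0],
    [0,0,0,0,0,0,0]
  ]
}}

```text
time: 13.67
position: [0.5384, -0.1306, 0.2159]
ee_rot: [0.069, 0.822, -0.047, 0.564]
contact_force: [-0.2, -0.7, -2.8]
grip_width: 0.0088
```

```bash
python3 st.py
```

```text
t 13.67 neck [-3.1   0.77 60.68] yaw/nose/roll [ 0.06 36.23 -0.07] F rack [-0.07 -0.72 -2.81] M [-0.03 -0.56 -0.  ] g 0.0088 q [ 0.47  0.56 -0.41  1.57  0.18  1.43  1.42]
```

{"method": "jog_arm", "body": {
  "plan": [
    [0.0014,0,0.0005,0,0,0,0],
    [0.0014,0,0.0005,0,0,0,0]
  ]
}}

```text
time: 13.83
position: [0.538, -0.1304, 0.2135]
ee_rot: [0.069, 0.822, -0.047, 0.563]
contact_force: [0.5, -0.4, -3.6]
grip_width: 0.0091
```

{"method": "jog_arm", "body": {
  "plan": [
    [0.001,0,0.0004,0,0,0,0]
  ]
}}

```text
time: 13.92
position: [0.5378, -0.1304, 0.2127]
ee_rot: [0.069, 0.822, -0.047, 0.563]
contact_force: [0.1, 0.2, -1.8]
grip_width: 0.0092
```

{"method": "jog_arm", "body": {
  "plan": [
    [0.001,0,0.0004,0,0,0,0]
  ]
}}

```text
time: 14.0
position: [0.5378, -0.1304, 0.2122]
ee_rot: [0.069, 0.822, -0.047, 0.563]
contact_force: [-1.4, -0.5, 4.7]
grip_width: 0.0091
```

```bash
python3 st.py
```

```text
t 14.00 neck [-3.75  0.8  56.95] yaw/nose/roll [ 0.07 36.29 -0.07] F rack [-1.27 -0.74  4.71] M [-0.01 -0.15  0.03] g 0.0091 q [ 0.47  0.56 -0.41  1.57  0.18  1.42  1.42]
```

```bash
sed -i 's/^RX,RY,RYAW.*/RX,RY,RYAW=.5914,-.1402,-.167/' mv.py; python3 st.py; python3 - <<'E'
from mv import *
a=neckT(-4,0,64,36);b=neckT(-45,0,64,36);c=neckT(-40,0,-20,36)
T0=pose(r.get_obs())
for p,q,n in((T0,a,2),(a,b,4),(b,c,6)):
    for x in plan(p,q,n,0)[:1]: print(n,[round(float(v),3) for v in x])
E
```

```text
t 14.00 neck [-5.16  0.77 56.95] yaw/nose/roll [ 0.07 36.29 -0.07] F rack [-1.27 -0.74  4.71] M [-0.01 -0.15  0.03] g 0.0091 q [ 0.47  0.56 -0.41  1.57  0.18  1.42  1.42]
2 [-0.006, -0.001, -0.001, 0.004, -0.029, 0.005, 0.0]
4 [0.006, -0.0, -0.016, 0.0, 0.0, 0.0, 0.0]
6 [0.021, -0.0, 0.01, 0.0, 0.0, 0.0, 0.0]
```

{"method": "jog_arm", "body": {
  "plan": [
    [-0.006,-0.001,-0.001,0,-0.029,0,0],
    [-0.006,-0.001,-0.001,0,-0.029,0,0],
    [0.006,0,-0.016,0,0,0,0],
    [0.006,0,-0.016,0,0,0,0],
    [0.006,0,-0.016,0,0,0,0],
    [0.006,0,-0.016,0,0,0,0],
    [0,0,0,0,0,0,0]
  ]
}}

```text
time: 14.58
position: [0.4977, -0.1253, 0.222]
ee_rot: [0.068, 0.82, -0.047, 0.567]
contact_force: [0.1, -0.5, -2.9]
grip_width: 0.0093
```

{"method": "jog_arm", "body": {
  "plan": [
    [0.021,0,0.01,0,0,0,0],
    [0.021,0,0.01,0,0,0,0],
    [0.021,0,0.01,0,0,0,0],
    [0.021,0,0.01,0,0,0,0],
    [0.021,0,0.01,0,0,0,0],
    [0.019,0,0.008,0,0,0,0],
    [0,0,0,0,0,0,0]
  ]
}}

```text
time: 15.17
position: [0.5067, -0.1271, 0.1307]
ee_rot: [0.068, 0.819, -0.048, 0.567]
contact_force: [-1.1, -0.1, -2.4]
grip_width: 0.0092
```

```bash
python3 st.py; python3 - <<'E'
from mv import *
go(neckT(-28,0,-10,36),2,0)
E
```

```text
t 15.17 neck [-36.18  -1.2  -24.15] yaw/nose/roll [ 2.000e-02  3.574e+01 -6.000e-02] F rack [-1.12 -0.24 -2.41] M [-0.04 -0.5  -0.  ] g 0.0092 q [ 0.48  0.61 -0.4   1.72  0.21  1.23  1.4 ]
[-0.014, 0.001, 0.002, -0.0, 0.026, 0.005, 0.0]
[-0.014, 0.001, 0.002, -0.0, 0.026, 0.005, 0.0]
```

{"method": "jog_arm", "body": {
  "plan": [
    [-0.014,0.001,0.002,0,0.026,0,0],
    [-0.013,0.001,0.002,0,0.026,0,0],
    [0,0,0,0,0,0,0]
  ]
}}

```text
time: 15.42
position: [0.5157, -0.1271, 0.1453]
ee_rot: [0.069, 0.821, -0.047, 0.564]
contact_force: [0.7, -0.0, -1.8]
grip_width: 0.0088
```

```bash
python3 st.py; python3 - <<'E'
from mv import *
go(neckT(-24,0,-6,36),2,0)
a=neckT(-24,0,-6,36);b=neckT(-15,0,3,36)
print(plan(a,b,6,0)[0])
E
```

```text
t 15.42 neck [-27.47   0.38  -9.91] yaw/nose/roll [ 3.000e-02  3.615e+01 -2.000e-02] F rack [ 0.69  0.1  -1.85] M [-0.01 -0.64  0.  ] g 0.0088 q [ 0.47  0.6  -0.4   1.68  0.21  1.28  1.4 ]
[-0.004, -0.0, 0.002, 0.003, -0.015, 0.001, 0.0]
[-0.004, -0.0, 0.002, 0.003, -0.015, 0.001, 0.0]
[np.float64(-0.0032), np.float64(0.0), np.float64(0.0014), np.float64(0.0), np.float64(0.0), np.float64(0.0), 0]
```

{"method": "jog_arm", "body": {
  "plan": [
    [-0.004,0,0.002,0,-0.015,0,0],
    [-0.004,0,0.002,0,-0.015,0,0],
    [-0.0032,0,0.0014,0,0,0,0],
    [-0.0032,0,0.0014,0,0,0,0]
  ]
}}

```text
time: 15.75
position: [0.5243, -0.1284, 0.1549]
ee_rot: [0.068, 0.819, -0.047, 0.567]
contact_force: [0.4, 0.6, -2.4]
grip_width: 0.0093
```

```bash
python3 st.py; python3 - <<'E'
from mv import *
go(neckT(-15,0,3,36),4,0)
E
```

```text
t 15.75 neck [-18.52   0.48   0.08] yaw/nose/roll [ 0.04 35.75 -0.06] F rack [ 0.29  0.65 -2.44] M [ 0.03 -0.54 -0.02] g 0.0093 q [ 0.47  0.6  -0.4   1.66  0.2   1.29  1.4 ]
[-0.002, -0.0, 0.001, 0.001, 0.013, 0.002, 0.0]
[-0.002, -0.0, 0.001, 0.001, 0.013, 0.002, 0.0]
[-0.002, -0.0, 0.001, 0.001, 0.013, 0.002, 0.0]
[-0.002, -0.0, 0.001, 0.001, 0.013, 0.002, 0.0]
```

{"method": "jog_arm", "body": {
  "plan": [
    [-0.002,0,0.001,0,0.02,0,0],
    [-0.002,0,0.001,0,0.02,0,0]
  ]
}}

```text
time: 15.92
position: [0.5267, -0.1289, 0.1575]
ee_rot: [0.068, 0.82, -0.047, 0.566]
contact_force: [-0.2, -0.0, -3.2]
grip_width: 0.0088
```

```bash
python3 st.py; python3 - <<'E'
from mv import *
go(neckT(-15,0,3,36),2,0)
E
```

```text
t 15.92 neck [-16.17   0.37   2.55] yaw/nose/roll [ 3.00e-02  3.59e+01 -7.00e-02] F rack [-0.23 -0.08 -3.15] M [ 0.03 -0.53 -0.02] g 0.0088 q [ 0.47  0.6  -0.4   1.65  0.2   1.3   1.4 ]
[-0.001, -0.0, 0.001, 0.001, 0.01, 0.005, 0.0]
[-0.001, -0.0, 0.001, 0.001, 0.01, 0.005, 0.0]
```

{"method": "jog_arm", "body": {
  "plan": [
    [-0.001,0,0.001,0,0.01,0,0],
    [-0.0012,0,0.0011,0,0.01,0,0]
  ]
}}

```text
time: 16.08
position: [0.5285, -0.1293, 0.1585]
ee_rot: [0.069, 0.821, -0.047, 0.565]
contact_force: [-0.5, 0.4, -2.6]
grip_width: 0.0091
```

```bash
python3 st.py; python3 - <<'E'
from mv import *
go(neckT(-11,0,7,36),4,0)
E
```

```text
t 16.08 neck [-14.37   0.33   3.45] yaw/nose/roll [ 3.000e-02  3.602e+01 -6.000e-02] F rack [-0.54  0.28 -2.59] M [ 0.01 -0.53  0.02] g 0.0091 q [ 0.47  0.61 -0.4   1.64  0.2   1.31  1.41]
[-0.002, -0.0, 0.001, 0.0, -0.001, 0.003, 0.0]
[-0.002, -0.0, 0.001, 0.0, -0.001, 0.003, 0.0]
[-0.002, -0.0, 0.001, 0.0, -0.001, 0.003, 0.0]
[-0.002, -0.0, 0.001, 0.0, -0.001, 0.003, 0.0]
```

{"method": "jog_arm", "body": {
  "plan": [
    [-0.0018,0,0.0007,0,0,0,0]
  ]
}}

```text
time: 16.17
position: [0.5293, -0.1294, 0.1593]
ee_rot: [0.069, 0.821, -0.047, 0.565]
contact_force: [0.1, 1.0, -1.6]
grip_width: 0.009
```

{"method": "jog_arm", "body": {
  "plan": [
    [-0.0018,0,0.0007,0,0,0,0]
  ]
}}

```text
time: 16.25
position: [0.5301, -0.1295, 0.1601]
ee_rot: [0.069, 0.821, -0.047, 0.565]
contact_force: [-0.6, 0.8, -2.6]
grip_width: 0.0091
```

```bash
python3 st.py
```

```text
t 16.25 neck [-12.82   0.31   5.01] yaw/nose/roll [ 3.000e-02  3.605e+01 -6.000e-02] F rack [-0.7   0.7  -2.65] M [-0.03 -0.54  0.01] g 0.0091 q [ 0.47  0.61 -0.4   1.63  0.2   1.32  1.41]
```

{"method": "jog_arm", "body": {
  "plan": [
    [-0.0018,0,0.0007,0,0,0,0]
  ]
}}

```text
time: 16.33
position: [0.5309, -0.1297, 0.161]
ee_rot: [0.069, 0.821, -0.047, 0.565]
contact_force: [0.4, -0.1, -2.1]
grip_width: 0.0091
```

{"method": "jog_arm", "body": {
  "plan": [
    [-0.0018,0,0.0008,0,0,0,0]
  ]
}}

```text
time: 16.42
position: [0.5315, -0.1298, 0.1618]
ee_rot: [0.069, 0.821, -0.047, 0.565]
contact_force: [-3.3, 0.6, -4.2]
grip_width: 0.0092
```

```bash
python3 st.py; python3 - <<'E'
from mv import *
go(neckT(-9,0,7,30),4,0)
E
```

```text
t 16.42 neck [-11.39   0.32   6.63] yaw/nose/roll [ 2.000e-02  3.611e+01 -6.000e-02] F rack [-3.33  0.04 -4.16] M [0.02 0.18 0.02] g 0.0092 q [ 0.47  0.61 -0.4   1.63  0.2   1.32  1.41]
[0.002, -0.0, 0.001, 0.0, -0.305, 0.002, 0.0]
[0.002, -0.0, 0.001, 0.0, -0.305, 0.002, 0.0]
[0.002, -0.0, 0.001, 0.0, -0.305, 0.002, 0.0]
[0.002, -0.0, 0.001, 0.0, -0.305, 0.002, 0.0]
```

```bash
cat > nx.py <<'E'
import sys
from mv import *
o=r.get_obs(); n,e=neck_now(pose(o)); Fr=rackT()[:3,:3].T@o["contact_force"]
print("t %.2f"%o["time"],"neck",n,"yaw/nose/roll",e,"F",Fr.round(1),"M",(rackT()[:3,:3].T@o["wrist_torque"]).round(2),"g %.4f"%o["grip_width"])
x,y,z,d=map(float,sys.argv[1:5])
for k in plan(pose(o),neckT(x,y,z,d),int(sys.argv[5]),0): print([round(float(v),4) for v in k])
E
python3 nx.py -10.2 0.3 7.1 33 2
```

```text
t 16.42 neck [-11.39   0.32   6.63] yaw/nose/roll [ 2.000e-02  3.611e+01 -6.000e-02] F [-3.3  0.  -4.2] M [0.02 0.18 0.02] g 0.0092
[0.0017, -0.0, 0.0008, 0.0, -0.311, 0.005, 0.0]
[0.0017, -0.0, 0.0007, 0.0, -0.311, 0.005, 0.0]
```

{"method": "jog_arm", "body": {
  "plan": [
    [0.0016,0,0.001,0,-0.31,0,0],
    [0.0016,0,0.001,0,-0.31,0,0]
  ]
}}

```text
time: 16.58
position: [0.5313, -0.1297, 0.1588]
ee_rot: [0.067, 0.806, -0.049, 0.585]
contact_force: [-6.3, 1.2, -4.8]
grip_width: 0.0088
```

```bash
python3 nx.py -9 0.3 7.1 30 2
```

```text
t 16.58 neck [-10.61   0.39   6.2 ] yaw/nose/roll [ 3.000e-02  3.317e+01 -5.000e-02] F [-6.5  0.2 -4.8] M [-0.02  0.88 -0.  ] g 0.0088
[0.0013, -0.0001, 0.001, 0.001, -0.317, 0.004, 0.0]
[0.0014, -0.0001, 0.001, 0.001, -0.317, 0.004, 0.0]
```

{"method": "jog_arm", "body": {
  "plan": [
    [-0.0014,0,-0.0004,0,0,0,0],
    [0.0004,0,0.0009,0,-0.2,0,0]
  ]
}}

```text
time: 16.75
position: [0.5309, -0.1297, 0.159]
ee_rot: [0.067, 0.801, -0.05, 0.592]
contact_force: [-2.5, 1.5, -3.7]
grip_width: 0.0094
```

```bash
python3 nx.py -9 0.3 7.1 30 2
```

```text
t 16.75 neck [-10.69   0.33   7.25] yaw/nose/roll [ 3.000e-02  3.221e+01 -5.000e-02] F [-2.7  1.  -3.7] M [ 0.04  0.25 -0.02] g 0.0094
[0.0014, -0.0, 0.0014, 0.001, -0.221, 0.004, 0.0]
[0.0015, -0.0, 0.0013, 0.001, -0.221, 0.004, 0.0]
```

{"method": "jog_arm", "body": {
  "plan": [
    [0.0012,0,0.0015,0,-0.22,0,0],
    [0.0012,0,0.0015,0,-0.22,0,0]
  ]
}}

```text
time: 16.92
position: [0.5316, -0.1298, 0.1565]
ee_rot: [0.066, 0.79, -0.051, 0.608]
contact_force: [-5.1, 0.2, -4.9]
grip_width: 0.009
```

```bash
python3 nx.py -8 0.3 6.7 27 2
```

```text
t 16.92 neck [-9.32  0.34  6.82] yaw/nose/roll [ 0.03 29.96 -0.05] F [-5.  -0.7 -4.9] M [-0.04  0.52 -0.02] g 0.0090
[0.0021, -0.0, 0.0011, 0.002, -0.296, 0.004, 0.0]
[0.0022, -0.0, 0.001, 0.002, -0.296, 0.004, 0.0]
```

{"method": "jog_arm", "body": {
  "plan": [
    [0.0018,0,0.0013,0,-0.29,0,0],
    [0.0018,0,0.0013,0,-0.29,0,0]
  ]
}}

```text
time: 17.08
position: [0.532, -0.1298, 0.1534]
ee_rot: [0.065, 0.773, -0.053, 0.628]
contact_force: [-4.4, 1.2, -4.8]
grip_width: 0.0091
```

```bash
python3 nx.py -7 0.3 6.2 24 2
```

```text
t 17.08 neck [-8.15  0.39  6.37] yaw/nose/roll [ 0.03 26.95 -0.04] F [-4.5  0.4 -4.8] M [-0.03  0.62 -0.02] g 0.0091
[0.0022, -0.0001, 0.0009, 0.002, -0.295, 0.003, 0.0]
[0.0023, -0.0001, 0.0009, 0.002, -0.295, 0.003, 0.0]
```

{"method": "jog_arm", "body": {
  "plan": [
    [0.0018,0,0.0011,0,-0.29,0,0],
    [0.002,0,0.0011,0,-0.29,0,0]
  ]
}}

```text
time: 17.25
position: [0.5321, -0.1298, 0.1503]
ee_rot: [0.063, 0.757, -0.054, 0.649]
contact_force: [-3.6, 0.1, -5.7]
grip_width: 0.009
```

```bash
python3 nx.py -6.5 0.3 5.7 21 2
```

```text
t 17.25 neck [-7.44  0.37  6.1 ] yaw/nose/roll [ 0.03 23.91 -0.04] F [-3.6 -0.5 -5.7] M [-0.04  0.69 -0.01] g 0.0090
[0.0025, -0.0, 0.0008, 0.002, -0.291, 0.003, 0.0]
[0.0025, -0.0, 0.0007, 0.002, -0.291, 0.003, 0.0]
```

{"method": "jog_arm", "body": {
  "plan": [
    [0.0022,0,0.001,0,-0.29,0,0],
    [0.0022,0,0.001,0,-0.29,0,0]
  ]
}}

```text
time: 17.42
position: [0.5321, -0.1298, 0.147]
ee_rot: [0.062, 0.739, -0.056, 0.669]
contact_force: [-3.1, 0.6, -4.5]
grip_width: 0.0091
```

```bash
python3 nx.py -6 0.3 5.2 18 2
```

```text
t 17.42 neck [-6.94  0.42  5.62] yaw/nose/roll [ 0.04 20.87 -0.04] F [-3.2  0.1 -4.5] M [0.01 0.74 0.02] g 0.0091
[0.0025, -0.0001, 0.0008, 0.003, -0.287, 0.003, 0.0]
[0.0025, -0.0001, 0.0007, 0.003, -0.287, 0.003, 0.0]
```

{"method": "jog_arm", "body": {
  "plan": [
    [0.0023,0,0.001,0,-0.29,0,0],
    [0.0023,0,0.001,0,-0.29,0,0]
  ]
}}

```text
time: 17.58
position: [0.5323, -0.1298, 0.1437]
ee_rot: [0.06, 0.721, -0.057, 0.688]
contact_force: [-3.4, -0.8, -4.7]
grip_width: 0.0092
```

```bash
python3 nx.py -5 0.3 4.7 15 2
```

```text
t 17.58 neck [-6.42  0.42  5.19] yaw/nose/roll [ 0.04 17.81 -0.05] F [-3.2 -1.4 -4.7] M [ 0.01  0.76 -0.04] g 0.0092
[0.0025, -0.0001, 0.0012, 0.004, -0.281, 0.003, 0.0]
[0.0026, -0.0001, 0.0011, 0.004, -0.281, 0.003, 0.0]
```

{"method": "jog_arm", "body": {
  "plan": [
    [0.0024,0,0.0014,0,-0.28,0,0],
    [0.0024,0,0.0014,0,-0.28,0,0]
  ]
}}

```text
time: 17.75
position: [0.533, -0.13, 0.1404]
ee_rot: [0.059, 0.703, -0.059, 0.706]
contact_force: [-3.2, 0.5, -4.6]
grip_width: 0.0092
```

```bash
python3 nx.py -4 0.3 4.2 12 2
```

```text
t 17.75 neck [-5.52  0.44  4.63] yaw/nose/roll [ 0.04 14.86 -0.05] F [-3.3 -0.  -4.6] M [-0.02  0.84 -0.05] g 0.0092
[0.0026, -0.0001, 0.0012, 0.004, -0.286, 0.004, 0.0]
[0.0026, -0.0001, 0.0012, 0.004, -0.286, 0.004, 0.0]
```

{"method": "jog_arm", "body": {
  "plan": [
    [0.0025,0,0.0015,0,-0.28,0,0],
    [0.0025,0,0.0015,0,-0.28,0,0]
  ]
}}

```text
time: 17.92
position: [0.5341, -0.1302, 0.1371]
ee_rot: [0.057, 0.685, -0.06, 0.724]
contact_force: [-3.7, 0.9, -4.8]
grip_width: 0.0087
```

```bash
python3 nx.py -3 0.3 3.6 9 2
```

```text
t 17.92 neck [-4.48  0.4   4.08] yaw/nose/roll [ 0.04 11.91 -0.05] F [-3.8  0.3 -4.8] M [ 0.    0.97 -0.01] g 0.0087
[0.0027, -0.0, 0.0012, 0.005, -0.291, 0.004, 0.0]
[0.0028, -0.0001, 0.0011, 0.005, -0.291, 0.004, 0.0]
```

{"method": "jog_arm", "body": {
  "plan": [
    [0.0026,0,0.0015,0,-0.29,0,0],
    [0.0026,0,0.0015,0,-0.29,0,0]
  ]
}}

```text
time: 18.08
position: [0.5352, -0.1303, 0.1337]
ee_rot: [0.055, 0.665, -0.062, 0.742]
contact_force: [-3.4, 0.2, -4.0]
grip_width: 0.0092
```

```bash
python3 nx.py -2 0.3 3 6 2
```

```text
t 18.08 neck [-3.42  0.43  3.58] yaw/nose/roll [ 0.04  8.87 -0.05] F [-3.4 -0.4 -4. ] M [-0.01  1.01 -0.04] g 0.0092
[0.0028, -0.0001, 0.0011, 0.005, -0.287, 0.003, 0.0]
[0.0029, -0.0001, 0.001, 0.005, -0.287, 0.003, 0.0]
```

{"method": "jog_arm", "body": {
  "plan": [
    [0.0028,0,0.0014,0,-0.29,0,0],
    [0.0028,0,0.0014,0,-0.29,0,0]
  ]
}}

```text
time: 18.25
position: [0.5365, -0.1306, 0.1303]
ee_rot: [0.054, 0.645, -0.063, 0.76]
contact_force: [-3.7, 0.3, -3.7]
grip_width: 0.0087
```

```bash
python3 nx.py -1 0.3 2.2 3 2
```

```text
t 18.25 neck [-2.45  0.43  3.  ] yaw/nose/roll [ 0.05  5.82 -0.04] F [-3.7 -0.3 -3.7] M [-0.03  1.15 -0.06] g 0.0087
[0.0031, -0.0001, 0.0011, 0.005, -0.282, 0.003, 0.0]
[0.0031, -0.0001, 0.001, 0.005, -0.282, 0.003, 0.0]
```

{"method": "jog_arm", "body": {
  "plan": [
    [0.003,0,0.0014,0,-0.28,0,0],
    [0.003,0,0.0014,0,-0.28,0,0]
  ]
}}

```text
time: 18.42
position: [0.5379, -0.1308, 0.1268]
ee_rot: [0.052, 0.625, -0.065, 0.776]
contact_force: [-2.8, 0.1, -4.0]
grip_width: 0.009
```

```bash
python3 nx.py -0.3 0.3 1.2 0.5 2
```

```text
t 18.42 neck [-1.36  0.46  2.26] yaw/nose/roll [ 0.05  2.86 -0.04] F [-2.8 -0.4 -4. ] M [-0.02  1.08 -0.05] g 0.0090
[0.0029, -0.0001, 0.0006, 0.006, -0.236, 0.002, 0.0]
[0.0029, -0.0001, 0.0006, 0.006, -0.236, 0.002, 0.0]
```

{"method": "jog_arm", "body": {
  "plan": [
    [0.0027,0,0.001,0,-0.22,0,0],
    [0.0027,0,0.001,0,-0.22,0,0]
  ]
}}

```text
time: 18.58
position: [0.5392, -0.131, 0.1239]
ee_rot: [0.051, 0.609, -0.066, 0.789]
contact_force: [-3.5, 0.4, -2.1]
grip_width: 0.0092
```

```bash
python3 nx.py 0 0.3 0.3 0 2
```

```text
t 18.58 neck [-0.54  0.48  1.55] yaw/nose/roll [ 0.06  0.48 -0.04] F [-3.5 -0.2 -2.1] M [-0.03  0.93 -0.12] g 0.0092
[0.0015, -0.0001, 0.0002, 0.006, -0.048, 0.002, 0.0]
[0.0015, -0.0001, 0.0002, 0.006, -0.048, 0.002, 0.0]
```

{"method": "jog_arm", "body": {
  "plan": [
    [0.0013,0,0.0006,0,-0.04,0,0]
  ]
}}

```text
time: 18.67
position: [0.5393, -0.131, 0.1232]
ee_rot: [0.05, 0.607, -0.066, 0.79]
contact_force: [-4.2, 0.1, -0.3]
grip_width: 0.009
```

{"method": "jog_arm", "body": {
  "plan": [
    [0.001,0,0.0006,0,-0.03,0,0]
  ]
}}

```text
time: 18.75
position: [0.5397, -0.131, 0.1229]
ee_rot: [0.05, 0.606, -0.066, 0.791]
contact_force: [-9.3, 3.4, 3.8]
grip_width: 0.009
```

```bash
python3 nx.py 0 0.3 0 0 2; python3 snap.py 13 side scene >/dev/null;python3 - <<'E'
import cv2
i=cv2.imread("pics/side13.png")
cv2.imwrite("pics/side13c.png",cv2.resize(i[160:240,300:400],None,fx=8,fy=7,interpolation=cv2.INTER_CUBIC))
E
```

```text
t 18.75 neck [-0.14  0.5   0.94] yaw/nose/roll [ 0.07  0.03 -0.05] F [-9.8  1.8  3.8] M [ 0.07  1.82 -0.05] g 0.0090
[0.0008, -0.0001, -0.0001, 0.008, -0.003, 0.003, 0.0]
[0.0008, -0.0001, -0.0001, 0.008, -0.003, 0.003, 0.0]
```

View pics/side13c.png

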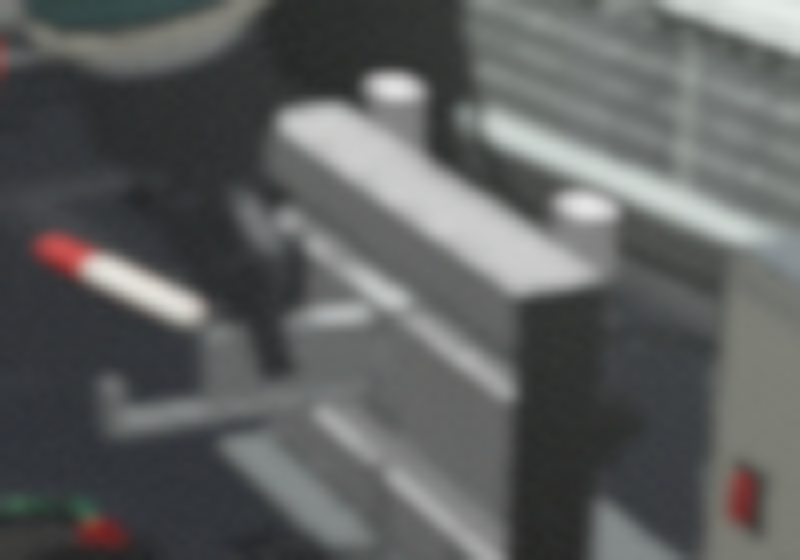

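{"method": "jog_arm", "body": {
  "plan": [
    [0.0008,0,0.0002,0,0,0,0]
  ]
}}

```text
time: 18.93
position: [0.5397, -0.131, 0.1226]
ee_rot: [0.05, 0.606, -0.066, 0.791]
contact_force: [-8.4, 1.6, 2.5]
grip_width: 0.0089
```

```bash
python3 nx.py 0 0.3 0 0 2
```

```text
t 18.93 neck [-0.1   0.55  0.53] yaw/nose/roll [ 0.07  0.09 -0.06] F [-8.5  0.2  2.5] M [-0.03  1.57 -0.18] g 0.0089
[0.0005, -0.0001, -0.0, 0.008, -0.009, 0.004, 0.0]
[0.0005, -0.0001, -0.0, 0.008, -0.009, 0.004, 0.0]
```

{"method": "jog_arm", "body": {
  "plan": [
    [0.0009,0,0.0001,0,0,0,0]
  ]
}}

```text
time: 19.02
position: [0.5397, -0.131, 0.1223]
ee_rot: [0.05, 0.607, -0.066, 0.791]
contact_force: [-13.1, 2.0, 11.7]
grip_width: 0.0087
```

```bash
python3 nx.py 0 0.3 0 0 2
```

```text
t 19.02 neck [-0.11  0.57  0.2 ] yaw/nose/roll [ 0.06  0.13 -0.07] F [-13.3  -0.2  11.7] M [ 0.06  1.85 -0.1 ] g 0.0087
[0.0003, -0.0002, 0.0, 0.008, -0.013, 0.005, 0.0]
[0.0003, -0.0002, 0.0, 0.008, -0.013, 0.005, 0.0]
```

The hook is seated on the ledge (z≈0.2 mm) with its plate on the face. Next I'll relax and release.

{"method": "jog_arm", "body": {
  "plan": [
    [0,0,-0.0003,0,0,0,0],
    [0,0,0,0,0,0,0]
  ]
}}

```text
time: 19.18
position: [0.5396, -0.131, 0.1227]
ee_rot: [0.05, 0.607, -0.066, 0.791]
contact_force: [-4.6, 0.5, -2.9]
grip_width: 0.0087
```

{"method": "jog_arm", "body": {
  "plan": [
    [0,0,0,0,0,0,0.2],
    [0,0,0,0,0,0,0.4],
    [0,0,0,0,0,0,0.6],
    [0,0,0,0,0,0,0.6],
    [0,0,0,0,0,0,0.6],
    [0,0,0,0,0,0,0.6]
  ]
}}

```text
time: 19.68
position: [0.5425, -0.1312, 0.1247]
ee_rot: [0.05, 0.605, -0.066, 0.792]
contact_force: [0.6, 0.3, 0.0]
grip_width: 0.0511
```

```bash
python3 st.py; python3 snap.py 14 side wrist >/dev/null;python3 - <<'E'
import cv2
i=cv2.imread("pics/side14.png")
cv2.imwrite("pics/side14c.png",cv2.resize(i[160:240,300:400],None,fx=8,fy=7,interpolation=cv2.INTER_CUBIC))
E
```

```text
t 19.68 neck [2.58 0.84 2.91] yaw/nose/roll [ 0.09 -0.19 -0.07] F rack [0.53 0.41 0.04] M [ 0.01  0.3  -0.03] g 0.0511 q [ 0.51  0.39 -0.38  2.06  0.32  0.47  1.31]
```

View pics/side14c.png

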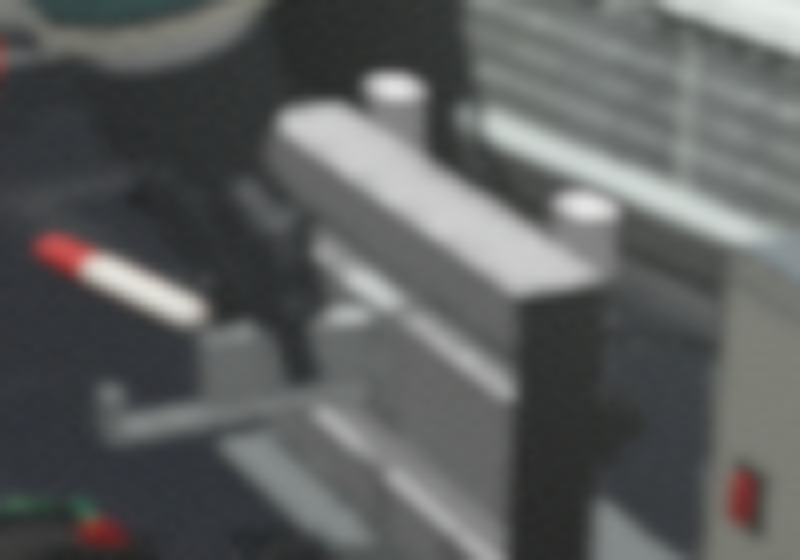

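View pics/wrist14.png

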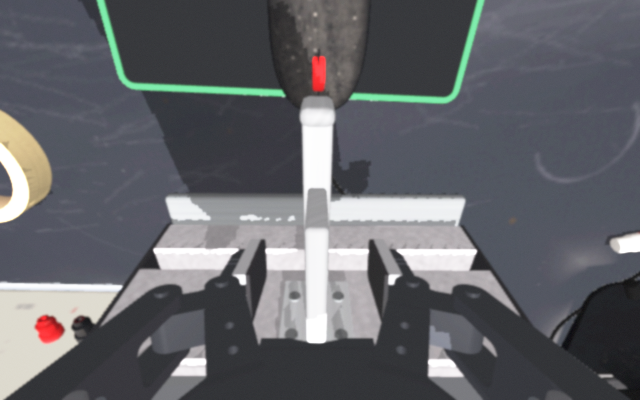

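{"method": "jog_arm", "body": {
  "plan": [
    [-0.015,0,0,0,0,0,0.6],
    [-0.03,0,0,0,0,0,0.6],
    [-0.04,0,0,0,0,0,0.6],
    [-0.045,0,-0.01,0,0,0,0.6],
    [-0.045,0,-0.02,0,0,0,0.6],
    [-0.045,0,-0.02,0,0,0,0.6],
    [-0.03,0.02,-0.01,0,0,0,0.6],
    [0,0,0,0,0,0,0.6]
  ]
}}

```text
time: 20.45
position: [0.4667, -0.1043, 0.2677]
ee_rot: [0.05, 0.606, -0.064, 0.792]
contact_force: [1.0, 0.7, 1.0]
grip_width: 0.0512
```

```bash
python3 snap.py 15 side wrist scene;python3 - <<'E'
import cv2
i=cv2.imread("pics/side15.png")
cv2.imwrite("pics/side15c.png",cv2.resize(i[160:240,300:400],None,fx=8,fy=7,interpolation=cv2.INTER_CUBIC))
E
```

```text
t 20.45 pos [ 0.4667 -0.1043  0.2677] F [1.05 0.72 1.01] M [ 0.06  0.2  -0.01] g 0.0512 q [ 0.68  0.02 -0.52  2.1   0.02  0.75  1.55]
[[0.258, 0.162, 0.952], [-0.042, 0.987, -0.156], [-0.965, 0.0, 0.261]]
```

View pics/side15c.png

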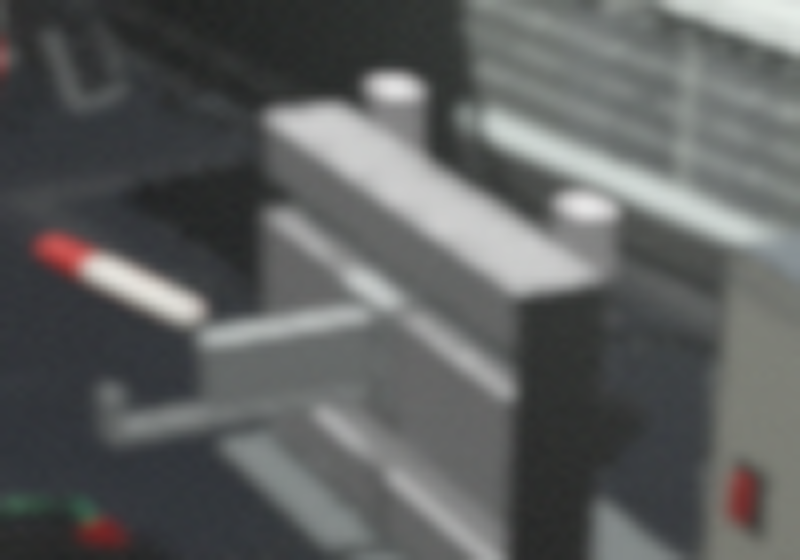

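View pics/wrist15.png

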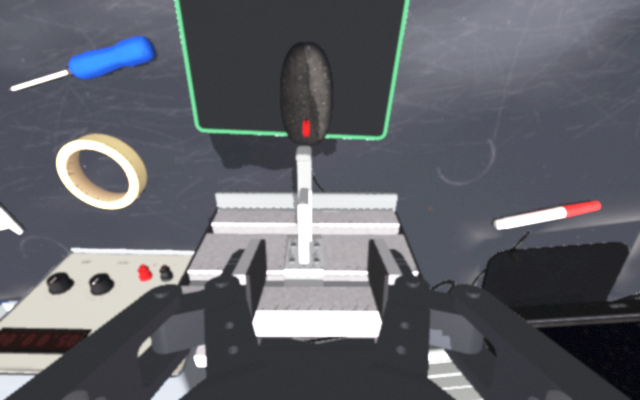

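The hook hangs with its plate on the panel and its neck in the upper groove. As a last check I'll project the fully-home hook model into the side and wrist views.

```bash
python3 - <<'E'
from mv import *
Th=rackT()@mk(np.eye(3),[0,.0005,LEDGE-.05])
def draw(src,dst,K,T,x0,y0,w,h,s):
    i=cv2.resize(cv2.imread(src)[y0:y0+h,x0:x0+w],None,fx=s,fy=s,interpolation=cv2.INTER_CUBIC)
    for hp in [(-75,0,44),(-4,0,44),(-116,0,26),(-116,0,0),(-4,-20,54),(-4,20,54),(-4,-20,0)]:
        u=(proj((Th@np.r_[np.array(hp)/1000,1])[:3],K,T)-[x0,y0]+.5)*s; cv2.circle(i,tuple(int(v) for v in u),3,(0,0,255),-1)
    cv2.imwrite(dst,i)
draw("pics/side15.png","pics/o_s.png",*CAM["side"],300,160,100,80,8)
draw("pics/wrist15.png","pics/o_w.png",KW,np.load("pics/wrist15.npy"),250,130,110,160,3.7)
E
```

```text
(no output)
```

View pics/o_s.png

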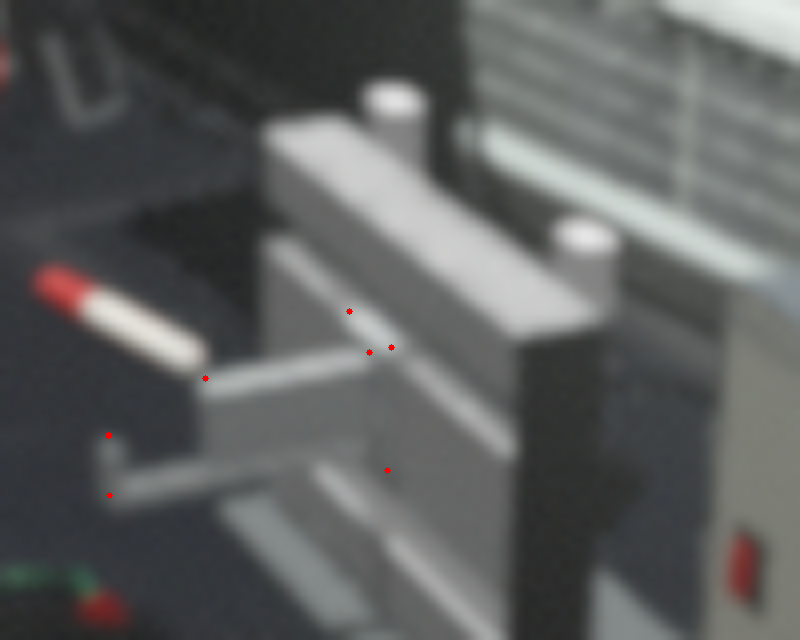

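View pics/o_w.png

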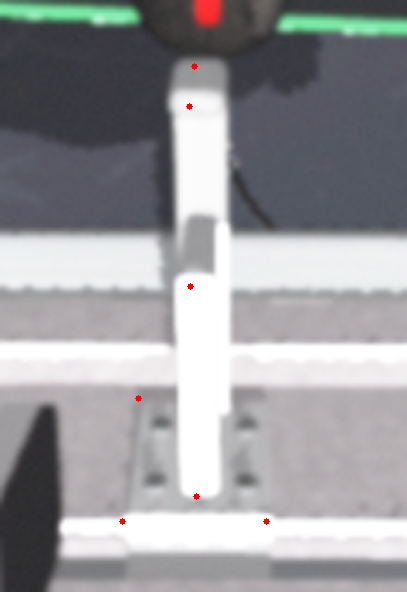

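{"method": "jog_arm", "body": {
  "plan": [
    [0,0,0,0,0,0,0.6],
    [0,0,0,0,0,0,0.6],
    [0,0,0,0,0,0,0.6]
  ]
}}

```text
time: 20.85
position: [0.4669, -0.1066, 0.262]
ee_rot: [0.051, 0.608, -0.064, 0.789]
contact_force: [-0.1, 0.2, -0.3]
grip_width: 0.0513
```

```bash
python3 -c "
from cell import r
print(r.hand_in())"
```

```text
the job is handed in; nothing more can be done
None
```

The hook now hangs in the upper groove, released, and I handed the job in at about 21 s. The hand-in gives no verdict, so these are my own checks.

**What I did:** I chose the larger of the two hooks by size; its model fitted the images to within 1 px. I gripped it by the web and felt for the panel with the nose up 36°. The lip found the front face, and the neck corner found the panel top, which put the ledge at about 134 mm. I then followed the neck path in against the spring strip, rotated the hook down and let go.

**Last checks:**
- **Seating:** just before release the neck read 0.1 mm in front of the face and 0.2 mm above the ledge, at 0.1° nose-up. The hook pressed on both the face and the ledge.
- **Pictures:** after release, the side and wrist views match the fully-home model, with a constant offset of about 1 px in the side view, within the calibration error. The fingers are clear of everything.
- **Forces:** the highest wrist force I read was about 26 N, during the first touch of the face. That was firmer than I meant, but below 40 N. Readings came only at the end of each call, so I could not see short peaks. During insertion it stayed under about 10 N, with up to 18 N while seating the hook.
- **Bystanders:** the tape and marker look unmoved in the last wrist picture. I did not check the mug again after the hook was lifted, but the arm never worked near it.

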